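# Make up two casting kits at the goldsmith's bench

### The job

Make up the two casting kits from the parts on the bench. In the two-compartment tray, put the aluminium mould in the larger compartment, lying flat and closed (pinned half underneath, the other half pressed fully home on its pins), and stand the small flask in the smaller compartment. In the square tray, put the rubber sprue base with the large flask standing squarely on it, over its cone, and leave the tool pot, the scale and the soldering block where they are.

Things in the scene. Friction and masses are not known exactly. Their poses are not given: they have to be found in the camera images.
- mould_lower: Pinned half of an aluminium mould, 150 g: plate 72 (its x) x 48 (its y) x 16 mm, lying flat, two steel pins upward on its long centre line, 26 mm either side of the middle; pins 8 mm thick, tapering to a 3 mm tip, 12 mm above the plate (28 mm above the underside). A dark ring cavity is seen between them. Origin: centre of the underside, z up.
- mould_upper: Other half of the mould, 140 g: plate 72 (its x) x 48 (its y) x 16 mm, lying flat, two 10 mm holes right through on its long centre line, 26 mm either side of the middle, a short dark notch on one long edge. Slides down freely on the other half's pins, either way round; closed, plates face to face, 32 mm high in all. Origin: centre of the underside (goes onto the pins), z up.
- flask_large: Large casting flask: plain steel tube open at both ends, standing upright, 56 mm outside and 51 mm inside diameter, 80 mm tall, about 270 g. Origin: centre of its lower end; z up along the tube.
- flask_small: Small casting flask: plain steel tube open at both ends, standing upright, 38 mm outside and 33 mm inside diameter, 50 mm tall, about 110 g. Origin: centre of its lower end; z up along the tube.
- sprue_base: Rubber sprue base for the large flask, 90 g: a dark disc 62 mm in diameter, 18 mm thick, with a central boss on top 45 mm in diameter that rises 5 mm straight, then as a cone to 16 mm diameter at 36 mm above the underside. The large flask stands on the disc's top with the boss inside it. Origin: centre of the underside, z up.
- divided_tray: Two-compartment grey plastic tray, fixed: 221 (its x) x 114 (its y) mm, walls 26 mm high, 3 mm thick, floor 3 mm thick, finger pull at its -x end. Larger compartment towards the pull, 128 (x) x 108 (y) mm inside, middle at x = -43.5 mm in the tray's frame; smaller one 84 x 108 mm, middle at x = +65.5 mm; both at y = 0. Origin: centre of the underside, z up.
- square_tray: Square grey plastic tray, fixed, undivided: 146 x 146 mm outside, 140 x 140 mm inside, walls 26 mm high, 3 mm thick, floor 3 mm thick, finger pull at its -x end. Origin: centre of the underside, z up.
- tool_pot: Steel pot 68 mm in diameter and 85 mm tall with graver handles sticking out to about 130 mm height. A bystander to be left where it is. Origin: centre of the underside.
- pocket_scale: Flat black pocket scale, 85 (x) x 130 (y) x 20 mm, with a steel weighing plate. A bystander to be left where it is. Origin: centre of the underside.
- solder_block: Pale ceramic soldering block, 75 (x) x 140 (y) x 28 mm, with a scorch mark. A bystander to be left where it is. Origin: centre of the underside.
Mind the look-alikes: they are no part of the job. What is shaped like the mould_upper but blue is not meant.

How it is judged (in metres and radians):
At the end, for the whole second after the job is handed in: Mould flat in the larger compartment, upper half down on the pins (within 1.8 mm, centred 2.5 mm); small flask in the smaller one; sprue base flat in the square tray, large flask on it (height within 2.5 mm, centred 6 mm); all upright within 0.06 rad, released and at rest (x of mould_lower in the frame of divided_tray between -0.085 and -0.002 m and y of mould_lower in the frame of divided_tray between -0.032 and 0.032 m and z of mould_lower in the frame of divided_tray between 0 and 0.006 m and x of mould_upper in the frame of mould_lower between -0.0025 and 0.0025 m and y of mould_upper in the frame of mould_lower between -0.0025 and 0.0025 m and z of mould_upper in the frame of mould_lower between 0.0145 and 0.0178 m and angle between the x axis of mould_upper and the x axis of mould_lower, either way round below 0.08 rad and x of flask_small in the frame of divided_tray between 0.04 and 0.091 m and y of flask_small in the frame of divided_tray between -0.037 and 0.037 m and z of flask_small in the frame of divided_tray between 0 and 0.006 m and x of sprue_base in the frame of square_tray between -0.041 and 0.041 m and y of sprue_base in the frame of square_tray between -0.041 and 0.041 m and z of sprue_base in the frame of square_tray between 0 and 0.006 m and horizontal distance between flask_large and sprue_base below 0.006 m and z of flask_large in the frame of sprue_base between 0.0155 and 0.0205 m and angle between each of mould_lower, mould_upper, flask_large, flask_small, sprue_base's own z axis and vertical below 0.06 rad and linear speed of each of mould_lower, mould_upper, flask_large, flask_small, sprue_base below 0.02 m/s); the robot touches nothing.
It fails at once if the tool pot is pushed more than 25 mm from its place (distance of tool_pot from where it was at the start of the episode above 0.025 m).
It fails at once if the pocket scale is pushed more than 25 mm from its place (distance of pocket_scale from where it was at the start of the episode above 0.025 m).
It fails at once if the solder block is pushed more than 25 mm from its place (distance of solder_block from where it was at the start of the episode above 0.025 m).
It also fails if it takes over 122 s, if anything falls off the work surface, if the arm or the gripper's body presses on something with over 40 N, if the wrist force passes 120 N, or if a joint passes its speed limit or range.

### The arm

A 6-joint arm with a two-finger parallel gripper is mounted at the origin on the work surface. World frame = base frame: x ahead of the robot, y to its left, z up, the work surface at z = 0. Lengths are in m, angles in degrees, forces in N, time in s.
With the tool pointing down it reaches from about 0.35 to 0.875 m from the base axis. Payload 4.2 kg.
Tool frame: the origin (TCP) lies on the centre line of the jaws, within the pads' length; the fingertips stand 25 mm ahead of it and the grasp point (between the pads) lies 6 mm ahead of it; z points along the fingers, y is the line along which they close (so a half turn about z gives the same grasp; the last joint's range is limited). The gripper opens to 87 mm and grips with 3 to 60 N. Pads are 19 mm wide; open, the fingers measure 117 mm over their backs; the gripper's body (75 mm by 190 mm) begins 51 mm behind the grasp point.
Start: joints at [-61.1, 22.042, 0.453, 0, -68.411, -14.817], TCP at [0.152, -0.606, 0.248] pointing down, gripper open.
Joint ranges: [-179.83, 179.83], [-69.29, 118.12], [-61.27, 80.66], [-181.25, 117.63], [-171.15, -9.14], [-177.46, 177.46]. Speed limits (degrees/s): [159.86, 159.86, 180, 180, 180, 180].

### API

Orientations are given as a 3x3 rotation matrix whose columns are the frame's x, y, z axes.
In Python, from station import r gives the robot as it stands.
- The arm moves only by the tool move_arm, never from a script. Its argument "series" is a list of rows, each an object with "grip": the opening, from 0 (shut) to 1 (fully open); "xyz": the shift along the tool's x, y, z in mm, a list of three; "angular": the turn, a rotation vector about the tool's x, y, z in rad, a list of three. A call has 1 to 10 rows; each row is the pose to reach, as a shift and turn from the pose commanded when the call began, along the tool's axes at that moment; what a row does not reach only later rows make up. A row lasts 1/10 s, in which the tool goes at most 50 mm and 8.59 degrees, less where a joint would pass 70% of its speed; a pose out of reach is approached as far as the arm can. A call with a gripper value outside its range is refused whole. The fingers move at their own pace and stop on an object; the grip force is fixed at half the most. Time passes only in rows, so rows that repeat a pose let the fingers close. It gives the time, the measured TCP pose, the force, the opening and the grip force at its end, in the units of the state.
- r.sense(): the state, without advancing time (a new reading comes with each control period).
- r.capture(name): name is "scene" or "top" or "wrist"; returns a dict with "img" (400x640x3 uint8, red, green, blue), "camera_matrix" (3x3 intrinsics, pixels), "rvec" (rotation vector, rad) and "tvec" (3), from world to camera coordinates, as OpenCV has them; the wrist camera has in their place "hand_eye" (4x4, takes a point from camera to tool coordinates, whose origin is the TCP and whose axes are the flange's). Camera axes: x right, y down, z forward; pixel columns grow to the right and rows downward; lengths in m; the calibration is good to about 2 mm. The wrist camera is an equidistant fisheye: a pixel r from the principal point sees the ray r / f radians off the axis. A picture is of the moment at which its call begins: read the wrist's pose just before it. There is no depth.
- r.finish_job(): hands the job in; it is judged then, once.
The state is a dict: "time_s": time; "joints": joint angles; "joint_velocities": joint speeds; "effort": joint torques, N m; "tcp_pos": TCP position; "ee_rot": TCP orientation; "wrist_force": force on the tool from outside, world axes, zero at the start; "moment": the same for the moment, N m; "gripper_width": opening from 0.0 (shut) to 1.0 (fully open); "gripper_force": force on a finger pad.
Only numpy, scipy, OpenCV 4.12 (cv2) and the standard library are available. Lean on these libraries where they do the work, as an engineer would, in place of code of your own. Each camera call takes 0.05 s, during which the arm holds its last target. There are 200 camera calls.

## Working session

There is one attempt and no reset: what is moved stays moved. The work goes in short steps, Python scripts to look and compute and a tool call to move; the robot and the scene stay as the last step left them, time stands still between calls to the robot, and variables do not carry over. Pictures are saved under pics/ and viewed, at most 14 in all, crops included, and the job is handed in when it is done.

Besides the shell and the picture viewer there is one more tool, called by a JSON object that holds its "op" and its "data". move_arm: Moves the arm, as the interface text tells. Its arguments: {"type":"object","properties":{"series":{"type":"array"}},"required":["series"]}

```bash
ls; mkdir -p pics; cat > h.py <<'E'
import numpy as np, cv2
from station import r
def ray(c,u,v):
    K=np.array(c['camera_matrix']);R=cv2.Rodrigues(np.array(c['rvec'],float))[0];t=np.array(c['tvec'],float).ravel()
    d=R.T@(np.linalg.inv(K)@[u,v,1]); return -R.T@t,d/np.linalg.norm(d)
def plane(c,u,v,z):
    o,d=ray(c,u,v); return o+d*(z-o[2])/d[2]
def save(c,n): cv2.imwrite('pics/'+n+'.png',np.ascontiguousarray(np.array(c['img'])[:,:,::-1]))
E
python3 - <<'E'
from h import *
import pickle
s=r.sense();print({k:np.round(v,3).tolist() for k,v in s.items()})
for n in ['top','scene','wrist']:
    c=r.capture(n);pickle.dump(c,open(n+'.pkl','wb'));save(c,n+'0')
    print(n,{k:np.round(v,4).tolist() for k,v in c.items() if k!='img'})
E
```

```text
pics
{'time_s': 0.0, 'joints': [-61.099, 22.091, 0.379, -0.03, -68.411, -14.817], 'joint_velocities': [0.003, 0.039, -0.07, 0.073, -0.074, 0.039], 'effort': [0.001, -39.066, 18.741, 4.22, 0.011, -0.0], 'tcp_pos': [0.152, -0.606, 0.246], 'ee_rot': [[-0.97, -0.243, -0.001], [-0.243, 0.97, 0.002], [0.0, 0.002, -1.0]], 'wrist_force': [0.105, 0.271, 0.354], 'moment': [0.024, 0.046, 0.047], 'gripper_force': 0.0, 'gripper_width': 1.001}
top {'camera_matrix': [[438.7181, 0.0, 323.4066], [0.0, 438.7181, 199.5798], [0.0, 0.0, 1.0]], 'rvec': [2.0828, -2.1498, 0.17], 'tvec': [0.0349, 0.5289, 0.9915]}
scene {'camera_matrix': [[450.3785, 0.0, 316.1828], [0.0, 450.3785, 204.4375], [0.0, 0.0, 1.0]], 'rvec': [1.7413, 1.6586, -0.7458], 'tvec': [-0.0335, -0.3384, 1.3644]}
wrist {'camera_matrix': [[309.7069, 0.0, 322.1352], [0.0, 309.7069, 199.1359], [0.0, 0.0, 1.0]], 'hand_eye': [[0.0008, -0.9672, -0.2538, 0.0695], [1.0, 0.0004, 0.0014, 0.0009], [-0.0013, -0.2538, 0.9672, -0.1376], [0.0, 0.0, 0.0, 1.0]]}
```

View pics/top0.png

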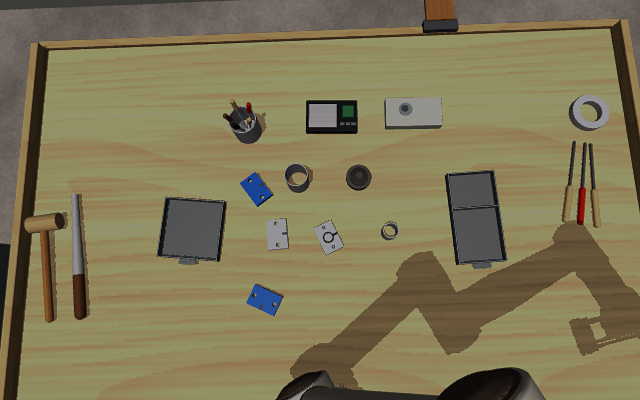

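View pics/scene0.png

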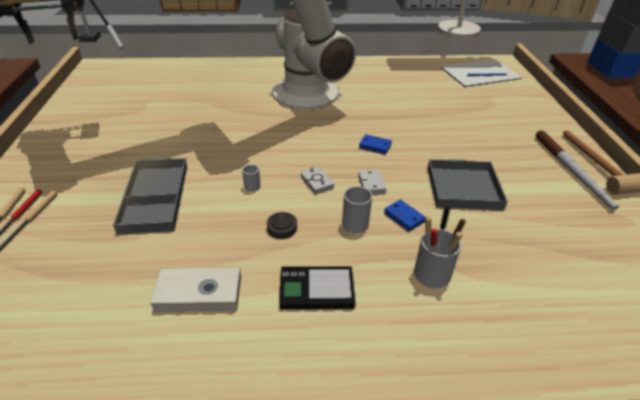

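The top view shows the square tray at about (193,229), the divided tray at (476,218), the lower mould at (329,237), the upper mould at (277,234), the large flask at (297,178), the small flask at (390,231) and the sprue base at (359,177). The blue plates at (256,189) and (265,299) are look-alikes. In the scene view, the same parts sit at (317,180), (372,181), (357,210), (251,178) and (282,225). I'll measure them with masks next.

```bash
cat >> h.py <<'E'
def nonwood(img):
    hsv=cv2.cvtColor(np.ascontiguousarray(img),cv2.COLOR_RGB2HSV)
    return ((hsv[...,1]<75)).astype(np.uint8)*255
def blobs(m,amin):
    cs,_=cv2.findContours(m,cv2.RETR_EXTERNAL,cv2.CHAIN_APPROX_NONE)
    return [c for c in cs if cv2.contourArea(c)>amin]
def tri(c1,p1,c2,p2):
    o1,d1=ray(c1,*p1);o2,d2=ray(c2,*p2)
    s=np.linalg.lstsq(np.c_[d1,-d2],o2-o1,rcond=None)[0]
    a,b=o1+s[0]*d1,o2+s[1]*d2
    return (a+b)/2,np.linalg.norm(a-b)
E
python3 - <<'E'
from h import *
import pickle
cs={}
for n,box in [('top',(150,90,515,330)),('scene',(110,130,520,320))]:
    c=pickle.load(open(n+'.pkl','rb'));img=np.array(c['img']);m=nonwood(img)
    k=np.zeros_like(m);x0,y0,x1,y1=box;k[y0:y1,x0:x1]=m[y0:y1,x0:x1]
    k=cv2.morphologyEx(k,cv2.MORPH_OPEN,np.ones((2,2)))
    print(n,ray(c,320,200)[0].round(3))
    for b in blobs(k,60):
        rc=cv2.minAreaRect(b);x,y,w,h=cv2.boundingRect(b)
        print(' bb',(x,y,w,h),'rect',np.round(rc[0],1),np.round(rc[1],1),round(rc[2],1),'w@0',plane(c,*rc[0],0.016).round(3)[:2],'corn',[plane(c,*p,0.016).round(3)[:2].tolist() for p in cv2.boxPoints(rc)] if n=='top' else '')
    v=k.copy(); cv2.imwrite('pics/m_'+n+'.png',v)
a=cv2.imread('pics/top0.png');b=a[150:280,150:410];
a2=cv2.resize(a[150:280,230:410],None,fx=4.4,fy=4.4,interpolation=cv2.INTER_CUBIC)
cv2.imwrite('pics/crop0.png',a2)
E
```

```text
top [ 3.420e-01 -1.000e-03  1.071e+00]
 bb (382, 223, 19, 18) rect [390.6 231.7] [17.3 17.5] 5.7 w@0 [ 0.452 -0.141] corn [[0.434, -0.117], [0.476, -0.123], [0.47, -0.164], [0.428, -0.158]]
 bb (314, 221, 31, 35) rect [328.9 238.3] [30.  20.1] 63.4 w@0 [0.441 0.008] corn [[0.463, 0.046], [0.484, 0.001], [0.418, -0.029], [0.398, 0.015]]
 bb (267, 220, 23, 32) rect [277.5 235. ] [30.7 20.6] 84.8 w@0 [0.452 0.132] corn [[0.488, 0.16], [0.491, 0.11], [0.417, 0.104], [0.414, 0.154]]
 bb (290, 201, 135, 10) rect [357.  205.9] [  5.3 134.1] 87.8 w@0 [ 0.517 -0.063] corn [[0.523, 0.101], [0.525, -0.225], [0.512, -0.225], [0.51, 0.101]]
 bb (151, 198, 76, 68) rect [187.2 231.9] [73.5 66. ] 4.4 w@0 [0.467 0.352] corn [[0.397, 0.445], [0.559, 0.439], [0.538, 0.257], [0.379, 0.268]]
 bb (444, 171, 72, 99) rect [482.  218.4] [100.8  67.3] 78.3 w@0 [ 0.477 -0.361] corn [[0.585, -0.266], [0.614, -0.43], [0.372, -0.453], [0.345, -0.296]]
 bb (347, 166, 25, 25) rect [359. 178.] [24. 24.] 90.0 w@0 [ 0.587 -0.071] corn [[0.618, -0.042], [0.616, -0.101], [0.556, -0.099], [0.558, -0.04]]
 bb (285, 164, 2
[... 515 characters left out ...]
.8] 86.7 w@0 [ 0.756 -0.136] corn 
 bb (414, 228, 107, 72) rect [461.6 278.4] [115.5  59.9] 38.9 w@0 [0.749 0.251] corn 
 bb (268, 213, 29, 26) rect [282.  225.5] [25. 28.] 90.0 w@0 [ 0.599 -0.068] corn 
 bb (187, 203, 115, 9) rect [244. 207.] [  6.5 114.2] 87.3 w@0 [ 0.54  -0.147] corn 
 bb (303, 170, 86, 66) rect [353.  207.1] [55.6 85.4] 58.7 w@0 [0.549 0.08 ] corn 
 bb (302, 167, 34, 29) rect [318.2 180.4] [33.6 22.6] 51.3 w@0 [0.455 0.013] corn 
 bb (242, 164, 19, 29) rect [251. 178.] [28. 18.] 90.0 w@0 [ 0.441 -0.138] corn 
 bb (429, 160, 92, 52) rect [474.5 185.5] [51. 91.] 90.0 w@0 [0.487 0.36 ] corn 
 bb (111, 158, 85, 78) rect [152.8 195.7] [74.6 84.4] 86.7 w@0 [ 0.495 -0.343] corn
```

View pics/wrist0.png

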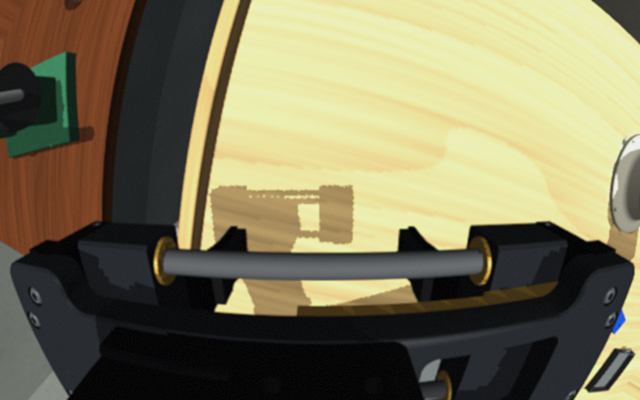

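The wrist view has the fingertips at about (235,250) and (405,250), looking along the tool axis between the jaws. Next I'll measure the trays and part heights, and write a helper that turns a target pose into move numbers.

```bash
cat >> h.py <<'E'
def go(p,yaw):
    "shift (mm, tool axes) and turn (rad, about tool z) from the measured pose to world p with tool x at yaw deg, tool down"
    s=r.sense();R=np.array(s['ee_rot']);d=R.T@(np.array(p)-s['tcp_pos'])*1000
    a=np.radians(yaw);G=np.array([[np.cos(a),np.sin(a),0],[np.sin(a),-np.cos(a),0],[0,0,-1]])
    w=cv2.Rodrigues(R.T@G)[0].ravel()
    print('t',round(s['time_s'],2),'tcp',np.round(s['tcp_pos'],4),'joints',np.round(s['joints'],0),'\n GO xyz',d.round(1).tolist(),'ang',w.round(4).tolist())
def wray(c,s,u,v):
    "ray (world) through a pixel of the fisheye wrist camera, s = state read just before"
    K=np.array(c['camera_matrix']);q=np.array([u-K[0,2],v-K[1,2]])/K[0,0];t=np.linalg.norm(q)+1e-12
    d=np.r_[q/t*np.sin(t),np.cos(t)];H=np.array(c['hand_eye']);R=np.array(s['ee_rot'])
    return R@H[:3,3]+s['tcp_pos'],R@(H[:3,:3]@d)
def wplane(c,s,u,v,z):
    o,d=wray(c,s,u,v); return o+d*(z-o[2])/d[2]
def wproj(c,s,P):
    K=np.array(c['camera_matrix']);H=np.array(c['hand_eye']);p=np.array(s['ee_rot']).T@(np.array(P)-s['tcp_pos'])
    q=H[:3,:3].T@(p-H[:3,3]);t=np.arccos(q[2]/np.linalg.norm(q));n=q[:2]/(np.linalg.norm(q[:2])+1e-12)
    return n*t*K[0,0]+K[:2,2]
E
python3 - <<'E'
from h import *
import pickle
T=pickle.load(open('top.pkl','rb'));S=pickle.load(open('scene.pkl','rb'))
hsv=cv2.cvtColor(np.ascontiguousarray(T['img']),cv2.COLOR_RGB2HSV)
for nm,(x0,y0,x1,y1) in dict(sq=(153,190,235,259),dv=(440,163,515,262)).items():
    k=np.zeros((400,640),np.uint8);k[y0:y1,x0:x1]=((hsv[...,1]<60)&(hsv[...,2]<125))[y0:y1,x0:x1]*255
    k=cv2.morphologyEx(k,cv2.MORPH_OPEN,np.ones((3,3)))
    b=max(blobs(k,500),key=cv2.contourArea);rc=cv2.minAreaRect(b)
    print(nm,np.round(rc[0],1),np.round(rc[1],1),rc[2],'ctr',plane(T,*rc[0],.026).round(3),[plane(T,*p,.026).round(3)[:2].tolist() for p in cv2.boxPoints(rc)])
print('manual sq',[plane(T,*p,.026).round(3)[:2].tolist() for p in [(164,197),(227,200),(219,262),(158,257)]])
print('manual dv',[plane(T,*p,.026).round(3)[:2].tolist() for p in [(446,173),(494,170),(507,262),(456,266),(453,208),(500,205)]])
# heights: (top px, scene px) of matching points at tops
for nm,a,b in [('sm flask top',(390.5,230),(251,169)),('lg flask top',(297,172.5),(357,195)),('base tip',(359,176.5),(281,215)),('upper mid',(277.3,234),(372,179)),('lower ring',(328.5,237),(318,179))]:
    print(nm,[x.round(4) for x in map(np.array,tri(T,a,S,b))])
go([.441,.008,.16],204.4)
E
```

```text
sq [190.7 228.4] [62.5 61.8] 6.340191841125488 ctr [0.474 0.34  0.026] [[0.411, 0.422], [0.56, 0.411], [0.538, 0.258], [0.39, 0.272]]
dv [475.5 216.8] [94.5 50.2] 81.8698959350586 ctr [ 0.48  -0.343  0.026] [[0.588, -0.277], [0.602, -0.398], [0.376, -0.407], [0.363, -0.29]]
manual sq [[0.553, 0.408], [0.541, 0.253], [0.392, 0.271], [0.408, 0.417]]
manual dv [[0.589, -0.282], [0.593, -0.398], [0.371, -0.406], [0.365, -0.287], [0.503, -0.291], [0.506, -0.404]]
sm flask top [array([ 0.4522, -0.1353,  0.0495]), np.float64(0.0015)]
lg flask top [array([0.5896, 0.0779, 0.0824]), np.float64(0.002)]
base tip [array([ 0.5865, -0.0694,  0.033 ]), np.float64(0.0004)]
upper mid [array([0.455 , 0.1336, 0.0163]), np.float64(0.0019)]
lower ring [array([0.4443, 0.0112, 0.0116]), np.float64(0.0039)]
t 0.15 tcp [ 0.152  -0.6058  0.2467] joints [-61.  22.   0.  -0. -68. -15.] 
 GO xyz [-429.6, 525.0, 87.5] ang [0.0016, 0.0, -0.1802]
```

{"op": "move_arm", "data": {"series": [{"grip": 1,"xyz": [-429.6,525,87],"angular": [0,0,-0.18]},{"grip": 1,"xyz": [-429.6,525,87],"angular": [0,0,-0.18]},{"grip": 1,"xyz": [-429.6,525,87],"angular": [0,0,-0.18]},{"grip": 1,"xyz": [-429.6,525,87],"angular": [0,0,-0.18]},{"grip": 1,"xyz": [-429.6,525,87],"angular": [0,0,-0.18]},{"grip": 1,"xyz": [-429.6,525,87],"angular": [0,0,-0.18]},{"grip": 1,"xyz": [-429.6,525,87],"angular": [0,0,-0.18]},{"grip": 1,"xyz": [-429.6,525,87],"angular": [0,0,-0.18]},{"grip": 1,"xyz": [-429.6,525,87],"angular": [0,0,-0.18]},{"grip": 1,"xyz": [-429.6,525,87],"angular": [0,0,-0.18]}]}}

```text
time_s: 1.15
tcp_pos: [0.3637, -0.1556, 0.184]
ee_rot: [[-0.911, -0.413, 0.001], [-0.413, 0.911, -0.0], [-0.001, -0.0, -1.0]]
wrist_force: [1.1, -1.6, -0.2]
gripper_width: 1.0
gripper_force: 0.0
```

```bash
python3 -c "
from h import *
go([.441,.008,.16],204.4)"
```

```text
t 1.15 tcp [ 0.3637 -0.1556  0.184 ] joints [  1.   3. -35.   0. -52. -66.] 
 GO xyz [-138.0, 117.0, 24.0] ang [-0.0004, 0.0008, -0.0]
```

{"op": "move_arm", "data": {"series": [{"grip": 1,"xyz": [-137,116,22],"angular": [0,0,0]},{"grip": 1,"xyz": [-137,116,22],"angular": [0,0,0]},{"grip": 1,"xyz": [-137,116,22],"angular": [0,0,0]},{"grip": 1,"xyz": [-137,116,22],"angular": [0,0,0]},{"grip": 1,"xyz": [-137,116,22],"angular": [0,0,0]},{"grip": 1,"xyz": [-137,116,22],"angular": [0,0,0]}]}}

```text
time_s: 1.75
tcp_pos: [0.4399, 0.0052, 0.1615]
ee_rot: [[-0.91, -0.414, -0.001], [-0.414, 0.91, -0.0], [0.001, 0.0, -1.0]]
wrist_force: [-0.3, 0.2, 0.0]
gripper_width: 1.003
gripper_force: 0.0
```

```bash
python3 - <<'E'
from h import *
import pickle
s=r.sense();c=r.capture('wrist');pickle.dump((c,s),open('w1.pkl','wb'));save(c,'w1')
go([.441,.008,.16],204.4); print(wproj(c,s,[.441,.008,.016]))
E
```

```text
t 1.8 tcp [0.4396 0.0045 0.1616] joints [ 22.   9. -32.  -0. -49. -87.] 
 GO xyz [-2.7, 2.6, 1.6] ang [0.0002, -0.0012, 0.0]
[322.87267156 196.39252337]
```

View pics/w1.png

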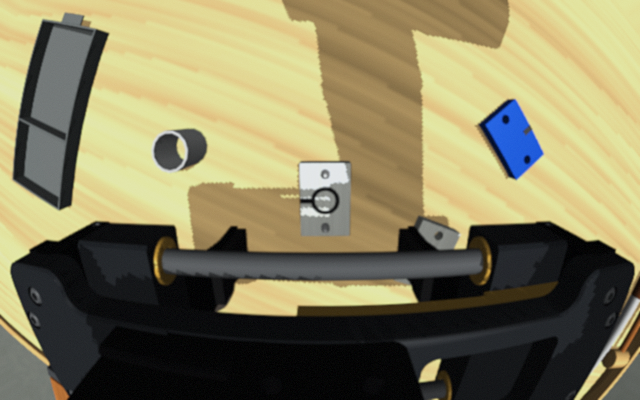

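The wrist view shows the plate between (299,162) and (351,236), nearly square to the tool, with the pins at about (325,174) and (325,228). Both are clear of the fingers.

```bash
cat >> h.py <<'E'
def wrect(c,s,box,z,f):
    "min-area rectangle, in the world plane z, of the mask f(hsv) within box of the wrist view"
    hsv=cv2.cvtColor(np.ascontiguousarray(c['img']),cv2.COLOR_RGB2HSV).astype(int);k=np.zeros((400,640),np.uint8);x0,y0,x1,y1=box
    k[y0:y1,x0:x1]=f(hsv)[y0:y1,x0:x1]*255;k=cv2.morphologyEx(k,cv2.MORPH_CLOSE,np.ones((5,5)))
    b=max(blobs(k,100),key=cv2.contourArea)
    w=np.array([wplane(c,s,*p[0],z)[:2] for p in b],np.float32)*1000
    rc=cv2.minAreaRect(w);bx=cv2.boxPoints(rc);e=[bx[1]-bx[0],bx[2]-bx[1]];e=max(e,key=np.linalg.norm)
    print('px',cv2.boundingRect(b),'ctr',np.round(rc[0],1),'size',np.round(rc[1],1),'long yaw',round(np.degrees(np.arctan2(e[1],e[0]))%180,1))
    return rc
E
python3 - <<'E'
from h import *
import pickle
c,s=pickle.load(open('w1.pkl','rb'))
f=lambda h:(h[...,1]<50)&(h[...,2]>60)
wrect(c,s,(285,150,365,245),.016,f)
wrect(c,s,(285,150,365,245),.010,f)
g=cv2.cvtColor(np.ascontiguousarray(c['img']),cv2.COLOR_RGB2GRAY)
cv2.imwrite('pics/w1c.png',cv2.resize(g[150:250,270:380],None,fx=5,fy=5,interpolation=cv2.INTER_CUBIC))
E
```

```text
px (299, 162, 52, 74) ctr [443.2  10.8] size [71.8 47.9] long yaw 24.5
px (299, 162, 52, 74) ctr [444.6  11.5] size [73.3 48.9] long yaw 24.5
```

View pics/w1c.png

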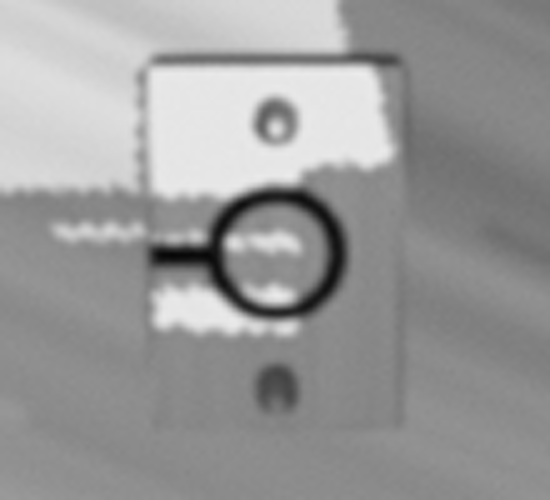

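```bash
python3 -c "
from h import *
go([.4434,.0108,.029],204.5)"
```

```text
t 1.8 tcp [0.4396 0.0045 0.1616] joints [ 22.   9. -32.  -0. -49. -87.] 
 GO xyz [-6.2, 4.1, 132.6] ang [0.0002, -0.0012, -0.0017]
```

{"op": "move_arm", "data": {"series": [{"grip": 1,"xyz": [-6,4,30],"angular": [0,0,0]},{"grip": 1,"xyz": [-6,4,70],"angular": [0,0,0]},{"grip": 1,"xyz": [-6,4,100],"angular": [0,0,0]},{"grip": 1,"xyz": [-6,4,100],"angular": [0,0,0]},{"grip": 1,"xyz": [-6,4,100],"angular": [0,0,0]}]}}

```text
time_s: 2.3
tcp_pos: [0.4441, 0.01, 0.0625]
ee_rot: [[-0.911, -0.412, -0.0], [-0.412, 0.911, -0.0], [0.0, -0.0, -1.0]]
wrist_force: [0.2, 0.2, 0.8]
gripper_width: 0.999
gripper_force: 0.0
```

```bash
python3 -c "
from h import *
go([.4434,.0108,.029],204.5)"
```

```text
t 2.3 tcp [0.4441 0.01   0.0625] joints [ 22.  19. -38.   0. -34. -88.] 
 GO xyz [0.3, 1.0, 33.5] ang [-0.0003, -0.0005, -0.0028]
```

{"op": "move_arm", "data": {"series": [{"grip": 1,"xyz": [0,1,25],"angular": [0,0,0]},{"grip": 1,"xyz": [0,1,33],"angular": [0,0,0]},{"grip": 1,"xyz": [0,1,33],"angular": [0,0,0]},{"grip": 0.4,"xyz": [0,1,33],"angular": [0,0,0]},{"grip": 0.4,"xyz": [0,1,33],"angular": [0,0,0]},{"grip": 0.4,"xyz": [0,1,33],"angular": [0,0,0]},{"grip": 0.4,"xyz": [0,1,33],"angular": [0,0,0]},{"grip": 0.4,"xyz": [0,1,33],"angular": [0,0,0]},{"grip": 0.4,"xyz": [0,1,33],"angular": [0,0,0]},{"grip": 0.4,"xyz": [0,1,33],"angular": [0,0,0]}]}}

```text
time_s: 3.3
tcp_pos: [0.4437, 0.0117, 0.0291]
ee_rot: [[-0.911, -0.413, 0.0], [-0.413, 0.911, -0.0], [-0.0, -0.0, -1.0]]
wrist_force: [0.3, -1.5, 2.2]
gripper_width: 0.548
gripper_force: 30.0
```

```bash
python3 -c "
from h import *
go([.4365,-.3445,.13],182)"
```

```text
t 3.3 tcp [0.4437 0.0117 0.0291] joints [ 23.  22. -40.   0. -28. -88.] 
 GO xyz [153.8, -321.4, -100.9] ang [-0.0001, 0.0001, 0.3911]
```

{"op": "move_arm", "data": {"series": [{"grip": 0.4,"xyz": [0,0,-50],"angular": [0,0,0]},{"grip": 0.4,"xyz": [0,0,-100],"angular": [0,0,0]},{"grip": 0.4,"xyz": [18,-38,-101],"angular": [0,0,0.05]},{"grip": 0.4,"xyz": [38,-80,-101],"angular": [0,0,0.1]},{"grip": 0.4,"xyz": [58,-121,-101],"angular": [0,0,0.15]},{"grip": 0.4,"xyz": [78,-163,-101],"angular": [0,0,0.2]},{"grip": 0.4,"xyz": [98,-205,-101],"angular": [0,0,0.25]},{"grip": 0.4,"xyz": [118,-247,-101],"angular": [0,0,0.3]},{"grip": 0.4,"xyz": [138,-288,-101],"angular": [0,0,0.35]},{"grip": 0.4,"xyz": [153,-320,-101],"angular": [0,0,0.391]}]}}

```text
time_s: 4.3
tcp_pos: [0.4355, -0.345, 0.1291]
ee_rot: [[-1.0, -0.031, -0.001], [-0.031, 1.0, 0.001], [0.001, 0.001, -1.0]]
wrist_force: [0.8, 0.5, -1.8]
gripper_width: 0.548
gripper_force: 30.0
```

```bash
python3 - <<'E'
from h import *
import pickle
s=r.sense();c=r.capture('wrist');pickle.dump((c,s),open('w2.pkl','wb'));save(c,'w2')
go([.4365,-.3445,.06],182)
E
```

```text
t 4.35 tcp [ 0.4362 -0.3489  0.1291] joints [-22.  22. -18.   0. -50. -66.] 
 GO xyz [-0.5, 4.5, 69.1] ang [-0.0017, -0.0001, -0.0068]
```

View pics/w2.png

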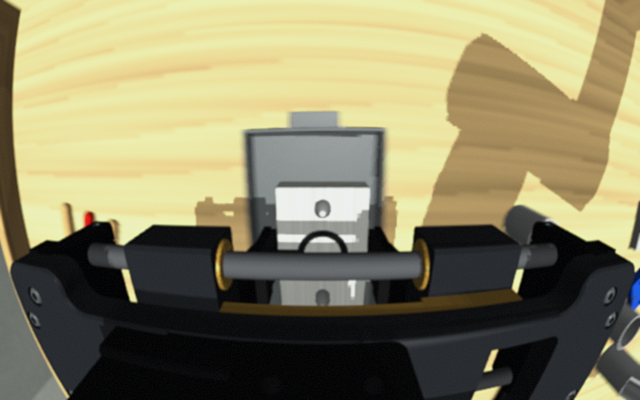

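The held mould is between the jaws at (322,245). The tray's pull end has its rim corners at (246,130) and (385,129).

```bash
python3 - <<'E'
from h import *
import pickle
c,s=pickle.load(open('w2.pkl','rb'))
for p in [(246,130),(385,129),(240,215),(389,215)]: print(wplane(c,s,*p,.026).round(4))
go([.4365,-.3445,.06],182)
E
```

```text
[ 0.3745 -0.4056  0.026 ]
[ 0.3706 -0.2966  0.026 ]
[ 0.4446 -0.412   0.026 ]
[ 0.4406 -0.2881  0.026 ]
t 4.35 tcp [ 0.4362 -0.3489  0.1291] joints [-22.  22. -18.   0. -50. -66.] 
 GO xyz [-0.5, 4.5, 69.1] ang [-0.0017, -0.0001, -0.0068]
```

{"op": "move_arm", "data": {"series": [{"grip": 0.4,"xyz": [-1.5,3,30],"angular": [0,0,0]},{"grip": 0.4,"xyz": [-1.5,3,60],"angular": [0,0,0]},{"grip": 0.4,"xyz": [-1.5,3,80],"angular": [0,0,0]},{"grip": 0.4,"xyz": [-1.5,3,90],"angular": [0,0,0]},{"grip": 0.4,"xyz": [-1.5,3,90],"angular": [0,0,0]},{"grip": 0.4,"xyz": [-1.5,3,90],"angular": [0,0,0]}]}}

```text
time_s: 4.95
tcp_pos: [0.4384, -0.3399, 0.0404]
ee_rot: [[-0.999, -0.035, 0.001], [-0.035, 0.999, -0.001], [-0.001, -0.001, -1.0]]
wrist_force: [0.2, -0.0, -2.1]
gripper_width: 0.549
gripper_force: 30.0
```

```bash
python3 -c "
from h import *
go([.438,-.3465,.0325],182)"
```

```text
t 4.95 tcp [ 0.4384 -0.3399  0.0404] joints [-21.  29. -23.   0. -38. -67.] 
 GO xyz [0.6, -6.5, 7.9] ang [-0.0005, 0.0006, 0.0004]
```

{"op": "move_arm", "data": {"series": [{"grip": 0.4,"xyz": [0,-5,4],"angular": [0,0,0]},{"grip": 0.4,"xyz": [0,-5,7],"angular": [0,0,0]},{"grip": 0.4,"xyz": [0,-5,7.5],"angular": [0,0,0]},{"grip": 0.4,"xyz": [0,-5,7.5],"angular": [0,0,0]},{"grip": 0.4,"xyz": [0,-5,7.5],"angular": [0,0,0]}]}}

```text
time_s: 5.45
tcp_pos: [0.4381, -0.3448, 0.0327]
ee_rot: [[-0.999, -0.035, 0.0], [-0.035, 0.999, -0.0], [-0.0, -0.0, -1.0]]
wrist_force: [1.2, 1.0, -2.1]
gripper_width: 0.548
gripper_force: 30.0
```

```bash
python3 -c "
from h import *
go([.438,-.3465,.0325],182);print(r.sense()['wrist_force'])"
```

```text
t 5.45 tcp [ 0.4381 -0.3448  0.0327] joints [-22.  30. -23.   0. -37. -66.] 
 GO xyz [0.1, -1.7, 0.2] ang [-0.0002, 0.0004, -0.0001]
[ 1.21348263  1.02471056 -2.11985807]
```

{"op": "move_arm", "data": {"series": [{"grip": 0.7,"xyz": [0,0,0.5],"angular": [0,0,0]},{"grip": 0.7,"xyz": [0,0,0.5],"angular": [0,0,0]},{"grip": 0.7,"xyz": [0,0,0.5],"angular": [0,0,0]},{"grip": 0.7,"xyz": [0,0,-30],"angular": [0,0,0]},{"grip": 0.7,"xyz": [0,0,-75],"angular": [0,0,0]},{"grip": 0.7,"xyz": [0,0,-120],"angular": [0,0,0]},{"grip": 1,"xyz": [0,0,-130],"angular": [0,0,0]},{"grip": 1,"xyz": [0,0,-130],"angular": [0,0,0]},{"grip": 1,"xyz": [0,0,-130],"angular": [0,0,0]}]}}

```text
time_s: 6.35
tcp_pos: [0.4373, -0.3443, 0.1614]
ee_rot: [[-0.999, -0.034, -0.001], [-0.034, 0.999, 0.001], [0.001, 0.001, -1.0]]
wrist_force: [-0.9, -0.5, -0.2]
gripper_width: 0.891
gripper_force: 0.0
```

```bash
python3 - <<'E'
from h import *
import pickle
s=r.sense();c=r.capture('wrist');pickle.dump((c,s),open('w3.pkl','wb'));save(c,'w3')
go([.453,.132,.16],175)
print([wproj(c,s,[.438,-.3448,.019]).round(0)])
E
```

```text
t 6.4 tcp [ 0.437  -0.3442  0.1608] joints [-22.  20. -16.  -0. -54. -66.] 
 GO xyz [-32.4, 475.4, 1.5] ang [0.0017, -0.0029, 0.1217]
[array([320., 196.])]
```

View pics/w3.png

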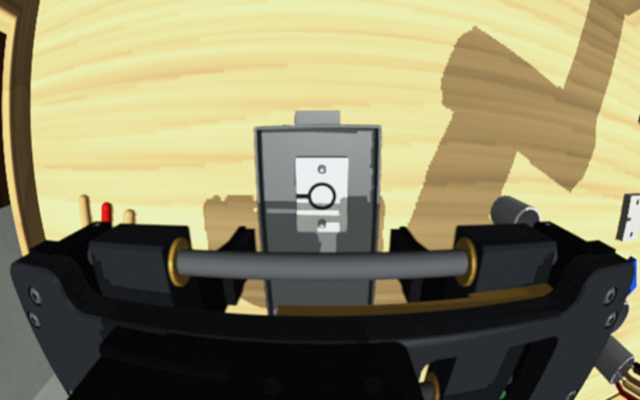

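The lower half lies flat in the large compartment, with its ring at (321,196) and its pins at (322,169) and (322,224). I'll fetch the upper half next.

```bash
python3 - <<'E'
from h import *
import pickle
c,s=pickle.load(open('w3.pkl','rb'))
for v in (130,150,170):
  wrect(c,s,(280,145,362,245),.019,lambda h:(h[...,2]>v))
print([wplane(c,s,*p,.019).round(4) for p in [(321,196)]])
go([.453,.132,.16],184.6)
E
```

```text
px (280, 145, 82, 100) ctr [ 438.2 -344.7] size [96.2 76.4] long yaw 2.0
px (280, 145, 82, 88) ctr [ 431.9 -344.5] size [83.6 74.2] long yaw 2.0
px (295, 158, 54, 46) ctr [ 423.3 -343.9] size [42.5 48.7] long yaw 92.0
[array([ 0.4378, -0.344 ,  0.019 ])]
t 6.4 tcp [ 0.437  -0.3442  0.1608] joints [-22.  20. -16.  -0. -54. -66.] 
 GO xyz [-32.4, 475.4, 1.5] ang [0.0019, -0.0027, -0.0459]
```

{"op": "move_arm", "data": {"series": [{"grip": 1,"xyz": [-16,50,1],"angular": [0,0,0]},{"grip": 1,"xyz": [-32,100,1],"angular": [0,0,0]},{"grip": 1,"xyz": [-32,150,1],"angular": [0,0,0]},{"grip": 1,"xyz": [-32,200,1],"angular": [0,0,0]},{"grip": 1,"xyz": [-32,250,1],"angular": [0,0,0]},{"grip": 1,"xyz": [-32,300,1],"angular": [0,0,-0.045]},{"grip": 1,"xyz": [-32,350,1],"angular": [0,0,-0.045]},{"grip": 1,"xyz": [-32,400,1],"angular": [0,0,-0.045]},{"grip": 1,"xyz": [-32,450,1],"angular": [0,0,-0.045]},{"grip": 1,"xyz": [-32,475,1],"angular": [0,0,-0.045]}]}}

```text
time_s: 7.4
tcp_pos: [0.4524, 0.1336, 0.1598]
ee_rot: [[-0.997, -0.082, -0.002], [-0.082, 0.997, -0.002], [0.003, -0.001, -1.0]]
wrist_force: [-0.6, -0.6, -0.7]
gripper_width: 0.998
gripper_force: 0.0
```

{"op": "move_arm", "data": {"series": [{"grip": 1,"xyz": [0,0,0],"angular": [0,0,0]},{"grip": 1,"xyz": [0,0,0],"angular": [0,0,0]},{"grip": 1,"xyz": [0,0,0],"angular": [0,0,0]}]}}

```text
time_s: 7.7
tcp_pos: [0.4528, 0.13, 0.1603]
ee_rot: [[-0.997, -0.079, -0.002], [-0.079, 0.997, -0.002], [0.003, -0.001, -1.0]]
wrist_force: [0.2, -0.8, -0.5]
gripper_width: 0.998
gripper_force: 0.0
```

```bash
python3 - <<'E'
from h import *
import pickle
s=r.sense();c=r.capture('wrist');pickle.dump((c,s),open('w4.pkl','wb'));save(c,'w4')
go([.453,.132,.16],184.6)
print(wproj(c,s,[.453,.132,.016]))
for v in (40,60): wrect(c,s,(270,130,375,245),.016,lambda h:(h[...,1]<v)&(h[...,2]>60))
E
```

```text
t 7.75 tcp [0.453  0.1298 0.1606] joints [  36.   12.  -28.   -0.  -50. -121.] 
 GO xyz [-0.2, 2.2, 0.6] ang [-0.0011, -0.0019, -0.002]
[323.16718795 195.4437406 ]
px (301, 159, 52, 75) ctr [454.4 135.1] size [72.1 47.6] long yaw 4.5
px (300, 159, 53, 76) ctr [454.8 134.8] size [73.2 48.8] long yaw 4.4
```

View pics/w4.png

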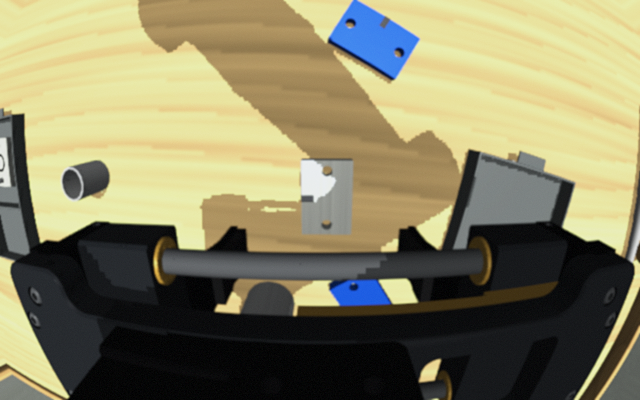

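The upper half is between the jaws at (326,197), with the notch on the left edge. Its measured rectangle is 72x48 mm.

```bash
python3 -c "
from h import *
go([.4545,.135,.0285],184.5)"
```

```text
t 7.75 tcp [0.453  0.1298 0.1606] joints [  36.   12.  -28.   -0.  -50. -121.] 
 GO xyz [-2.1, 5.2, 132.1] ang [-0.0011, -0.0019, -0.0003]
```

{"op": "move_arm", "data": {"series": [{"grip": 1,"xyz": [-2,4.5,35],"angular": [-0.001,-0.002,0]},{"grip": 1,"xyz": [-2,4.5,70],"angular": [-0.001,-0.002,0]},{"grip": 1,"xyz": [-2,4.5,100],"angular": [-0.001,-0.002,0]},{"grip": 1,"xyz": [-2,4.5,110],"angular": [-0.001,-0.002,0]},{"grip": 1,"xyz": [-2,4.5,110],"angular": [-0.001,-0.002,0]},{"grip": 1,"xyz": [-2,4.5,110],"angular": [-0.001,-0.002,0]}]}}

```text
time_s: 8.35
tcp_pos: [0.4559, 0.1356, 0.0524]
ee_rot: [[-0.997, -0.079, 0.003], [-0.079, 0.997, 0.002], [-0.004, 0.002, -1.0]]
wrist_force: [0.4, -0.3, 0.4]
gripper_width: 0.997
gripper_force: 0.0
```

```bash
python3 -c "
from h import *
go([.4545,.135,.0285],184.5)"
```

```text
t 8.35 tcp [0.4559 0.1356 0.0524] joints [  36.   22.  -34.    0.  -34. -122.] 
 GO xyz [1.6, -0.6, 23.9] ang [0.0016, 0.0036, 0.0008]
```

{"op": "move_arm", "data": {"series": [{"grip": 1,"xyz": [1,-0.5,16],"angular": [0.001,0.003,0]},{"grip": 1,"xyz": [1,-0.5,23.5],"angular": [0.001,0.003,0]},{"grip": 1,"xyz": [1,-0.5,23.5],"angular": [0.001,0.003,0]},{"grip": 1,"xyz": [1,-0.5,23.5],"angular": [0.001,0.003,0]},{"grip": 0.4,"xyz": [1,-0.5,23.5],"angular": [0.001,0.003,0]},{"grip": 0.4,"xyz": [1,-0.5,23.5],"angular": [0.001,0.003,0]},{"grip": 0.4,"xyz": [1,-0.5,23.5],"angular": [0.001,0.003,0]},{"grip": 0.4,"xyz": [1,-0.5,23.5],"angular": [0.001,0.003,0]},{"grip": 0.4,"xyz": [1,-0.5,23.5],"angular": [0.001,0.003,0]},{"grip": 0.4,"xyz": [1,-0.5,23.5],"angular": [0.001,0.003,0]}]}}

```text
time_s: 9.35
tcp_pos: [0.4541, 0.1351, 0.028]
ee_rot: [[-0.997, -0.08, -0.001], [-0.08, 0.997, -0.0], [0.001, -0.0, -1.0]]
wrist_force: [-0.5, -0.8, 0.7]
gripper_width: 0.551
gripper_force: 30.0
```

```bash
python3 -c "
from h import *
go([.4377,-.3446,.13],182)"
```

```text
t 9.35 tcp [0.4541 0.1351 0.028 ] joints [  36.   25.  -35.   -0.  -30. -122.] 
 GO xyz [54.8, -476.8, -101.9] ang [-0.0002, -0.0012, 0.045]
```

{"op": "move_arm", "data": {"series": [{"grip": 0.4,"xyz": [0,0,-50],"angular": [0,0,0]},{"grip": 0.4,"xyz": [0,-20,-95],"angular": [0,0,0]},{"grip": 0.4,"xyz": [8,-68,-102],"angular": [0,0,0.01]},{"grip": 0.4,"xyz": [14,-117,-102],"angular": [0,0,0.015]},{"grip": 0.4,"xyz": [20,-166,-102],"angular": [0,0,0.02]},{"grip": 0.4,"xyz": [26,-215,-102],"angular": [0,0,0.025]},{"grip": 0.4,"xyz": [32,-264,-102],"angular": [0,0,0.03]},{"grip": 0.4,"xyz": [38,-313,-102],"angular": [0,0,0.035]},{"grip": 0.4,"xyz": [44,-362,-102],"angular": [0,0,0.04]},{"grip": 0.4,"xyz": [50,-411,-102],"angular": [0,0,0.045]}]}}

```text
time_s: 10.35
tcp_pos: [0.4364, -0.2804, 0.1296]
ee_rot: [[-0.999, -0.034, -0.002], [-0.034, 0.999, 0.0], [0.002, 0.001, -1.0]]
wrist_force: [2.2, 0.5, -2.0]
gripper_width: 0.547
gripper_force: 30.0
```

```bash
python3 -c "
from h import *
go([.4373,-.3446,.09],182)"
```

```text
t 10.35 tcp [ 0.4364 -0.2804  0.1296] joints [-15.  19. -24.  -0. -48. -73.] 
 GO xyz [1.2, -64.2, 39.6] ang [0.0005, -0.0017, -0.0006]
```

{"op": "move_arm", "data": {"series": [{"grip": 0.4,"xyz": [1,-30,10],"angular": [0,0,0]},{"grip": 0.4,"xyz": [1,-52,20],"angular": [0,0,0]},{"grip": 0.4,"xyz": [1,-62,35],"angular": [0,0,0]},{"grip": 0.4,"xyz": [1,-64,50],"angular": [0,0,0]},{"grip": 0.4,"xyz": [1,-64,60],"angular": [0,0,0]},{"grip": 0.4,"xyz": [1,-64,60],"angular": [0,0,0]},{"grip": 0.4,"xyz": [1,-64,60],"angular": [0,0,0]},{"grip": 0.4,"xyz": [1,-64,60],"angular": [0,0,0]},{"grip": 0.4,"xyz": [1,-64,60],"angular": [0,0,0]}]}}

```text
time_s: 11.25
tcp_pos: [0.439, -0.3424, 0.0709]
ee_rot: [[-0.999, -0.036, 0.001], [-0.036, 0.999, -0.001], [-0.001, -0.001, -1.0]]
wrist_force: [-0.4, -0.6, -0.1]
gripper_width: 0.548
gripper_force: 30.0
```

```bash
python3 - <<'E'
from h import *
go([.4373,-.3446,.061],182)
c=r.capture('wrist');im=np.array(c['img'])[130:290,240:400,::-1]
cv2.imwrite('pics/w5.png',cv2.resize(im,None,fx=3.5,fy=3.5,interpolation=cv2.INTER_CUBIC))
E
```

```text
t 11.25 tcp [ 0.439  -0.3424  0.0709] joints [-21.  26. -22.   0. -42. -67.] 
 GO xyz [1.8, -2.2, 9.9] ang [-0.0008, 0.0006, 0.0007]
```

View pics/w5.png

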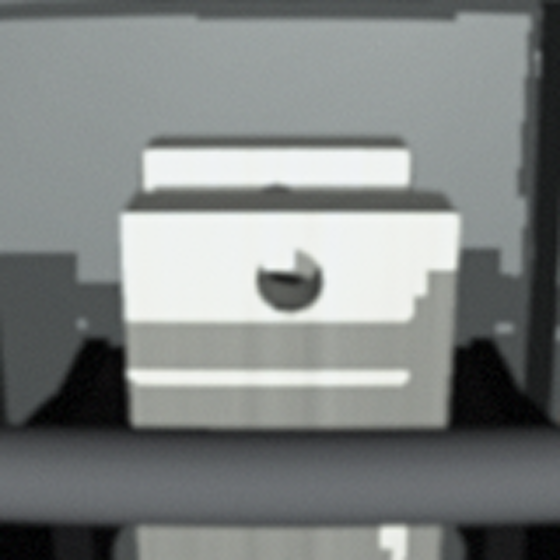

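The held upper half spans crop columns 123 to 459 and the lower half behind it spans 143 to 410, so the upper must shift left a little. I'll compute the relative offset from the far top edges.

```bash
python3 - <<'E'
from h import *
import pickle
s=r.sense();c,_=pickle.load(open('w4.pkl','rb'))
f=lambda u,v:(240+u/3.5-.4,130+v/3.5-.4)
U=[wplane(c,s,*f(u,v),.0589) for u,v in [(123,212),(459,212)]]
L=[wplane(c,s,*f(u,v),.019) for u,v in [(143,148),(410,148)]]
R=np.array(s['ee_rot'])
for a in (U,L): print(np.round(a,4).tolist(),np.linalg.norm(a[0]-a[1]).round(4))
print('lower-upper in tool mm',(R.T@((L[0]+L[1]-U[0]-U[1])/2)*1000).round(2))
go([.4373,-.3446,.061],182)
E
```

```text
[[0.4046, -0.3663, 0.0589], [0.4029, -0.3184, 0.0589]] 0.0479
[[0.4023, -0.3687, 0.019], [0.4006, -0.3212, 0.019]] 0.0475
lower-upper in tool mm [ 2.44 -2.48 39.9 ]
t 11.3 tcp [ 0.4388 -0.3424  0.0708] joints [-21.  26. -22.   0. -42. -67.] 
 GO xyz [1.6, -2.1, 9.8] ang [-0.0007, 0.0004, 0.0004]
```

{"op": "move_arm", "data": {"series": [{"grip": 0.4,"xyz": [2,-2.3,3],"angular": [0,0,0]},{"grip": 0.4,"xyz": [2,-2.3,6],"angular": [0,0,0]},{"grip": 0.4,"xyz": [2,-2.3,8],"angular": [0,0,0]},{"grip": 0.4,"xyz": [2,-2.3,8],"angular": [0,0,0]},{"grip": 0.4,"xyz": [2,-2.3,8],"angular": [0,0,0]},{"grip": 0.4,"xyz": [2,-2.3,8],"angular": [0,0,0]}]}}

```text
time_s: 11.9
tcp_pos: [0.4365, -0.345, 0.062]
ee_rot: [[-0.999, -0.035, -0.001], [-0.035, 0.999, -0.0], [0.001, -0.0, -1.0]]
wrist_force: [-0.1, -0.0, -1.2]
gripper_width: 0.547
gripper_force: 30.0
```

```bash
python3 -c "
from h import *
go([.4371,-.3447,.047],182)"
```

```text
t 11.9 tcp [ 0.4365 -0.345   0.062 ] joints [-22.  27. -22.   0. -41. -66.] 
 GO xyz [-0.6, 0.2, 15.0] ang [-0.0001, -0.0009, -0.0]
```

{"op": "move_arm", "data": {"series": [{"grip": 0.4,"xyz": [-0.5,0.1,2],"angular": [0,0,0]},{"grip": 0.4,"xyz": [-0.5,0.1,4],"angular": [0,0,0]},{"grip": 0.4,"xyz": [-0.5,0.1,6],"angular": [0,0,0]},{"grip": 0.4,"xyz": [-0.5,0.1,8],"angular": [0,0,0]},{"grip": 0.4,"xyz": [-0.5,0.1,8],"angular": [0,0,0]}]}}

```text
time_s: 12.4
tcp_pos: [0.4367, -0.3447, 0.0536]
ee_rot: [[-0.999, -0.035, -0.002], [-0.035, 0.999, 0.0], [0.002, 0.0, -1.0]]
wrist_force: [-1.0, -0.3, -1.6]
gripper_width: 0.548
gripper_force: 30.0
```

{"op": "move_arm", "data": {"series": [{"grip": 0.4,"xyz": [0,0,2],"angular": [0,0.001,0]},{"grip": 0.4,"xyz": [0,0,4],"angular": [0,0.002,0]},{"grip": 0.4,"xyz": [0,0,5.5],"angular": [0,0.002,0]},{"grip": 0.4,"xyz": [0,0,5.5],"angular": [0,0.002,0]},{"grip": 0.4,"xyz": [0,0,6],"angular": [0,0.002,0]},{"grip": 0.4,"xyz": [0,0,6],"angular": [0,0.002,0]}]}}

```text
time_s: 13.0
tcp_pos: [0.4369, -0.3448, 0.048]
ee_rot: [[-0.999, -0.035, -0.003], [-0.035, 0.999, -0.0], [0.003, -0.0, -1.0]]
wrist_force: [-0.5, -0.1, -1.7]
gripper_width: 0.548
gripper_force: 30.0
```

Free so far, with 1 mm to go. I'll release and lift to look.

{"op": "move_arm", "data": {"series": [{"grip": 0.4,"xyz": [0,0,1],"angular": [0,0,0]},{"grip": 0.7,"xyz": [0,0,1],"angular": [0,0,0]},{"grip": 0.7,"xyz": [0,0,1],"angular": [0,0,0]},{"grip": 0.7,"xyz": [0,0,1],"angular": [0,0,0]},{"grip": 0.7,"xyz": [0,0,-30],"angular": [0,0,0]},{"grip": 0.7,"xyz": [0,0,-70],"angular": [0,0,0]},{"grip": 1,"xyz": [0,0,-112],"angular": [0,0.002,0]},{"grip": 1,"xyz": [0,0,-112],"angular": [0,0.002,0]},{"grip": 1,"xyz": [0,0,-112],"angular": [0,0.002,0]},{"grip": 1,"xyz": [0,0,-112],"angular": [0,0.002,0]}]}}

```text
time_s: 14.0
tcp_pos: [0.4365, -0.3444, 0.1591]
ee_rot: [[-0.999, -0.034, -0.007], [-0.034, 0.999, 0.001], [0.007, 0.001, -1.0]]
wrist_force: [0.1, 0.7, 0.0]
gripper_width: 0.964
gripper_force: 0.0
```

```bash
python3 - <<'E'
from h import *
import pickle
s=r.sense();c=r.capture('wrist');pickle.dump((c,s),open('w6.pkl','wb'))
go([.452,-.1355,.18],200)
im=np.array(c['img'])[100:260,220:420,::-1]
cv2.imwrite('pics/w6.png',cv2.resize(im,None,fx=3,fy=3,interpolation=cv2.INTER_CUBIC))
E
```

```text
t 14.05 tcp [ 0.4364 -0.3444  0.1587] joints [-22.  20. -16.   0. -54. -67.] 
 GO xyz [-22.6, 208.2, -21.2] ang [0.0025, -0.0071, -0.3145]
```

View pics/w6.png

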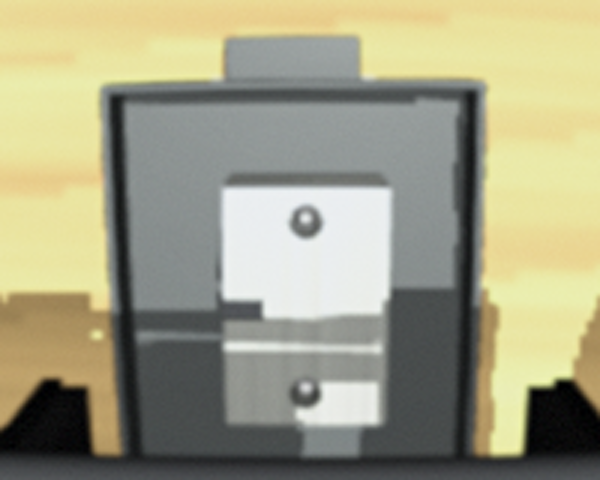

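Both pins show in the holes at crop (305,222) and (305,392), and the plate looks closed. To be sure, I'll press gently with the closed fingers.

{"op": "move_arm", "data": {"series": [{"grip": 0,"xyz": [0,0,20],"angular": [0,-0.006,0]},{"grip": 0,"xyz": [0,0,40],"angular": [0,-0.006,0]},{"grip": 0,"xyz": [0,0,60],"angular": [0,-0.006,0]},{"grip": 0,"xyz": [0,0,80],"angular": [0,-0.006,0]},{"grip": 0,"xyz": [0,0,92],"angular": [0,-0.006,0]},{"grip": 0,"xyz": [0,0,96],"angular": [0,-0.006,0]},{"grip": 0,"xyz": [0,0,98],"angular": [0,-0.006,0]},{"grip": 0,"xyz": [0,0,99],"angular": [0,-0.006,0]},{"grip": 0,"xyz": [0,0,100],"angular": [0,-0.006,0]},{"grip": 0,"xyz": [0,0,100],"angular": [0,-0.006,0]}]}}

```text
time_s: 15.05
tcp_pos: [0.437, -0.3449, 0.0606]
ee_rot: [[-0.999, -0.035, 0.002], [-0.035, 0.999, -0.0], [-0.002, -0.001, -1.0]]
wrist_force: [-0.6, 0.0, -0.9]
gripper_width: 0.174
gripper_force: 0.0
```

{"op": "move_arm", "data": {"series": [{"grip": 0,"xyz": [0,0,1],"angular": [0,0,0]},{"grip": 0,"xyz": [0,0,2],"angular": [0,0,0]},{"grip": 0,"xyz": [0,0,3],"angular": [0,0,0]},{"grip": 0,"xyz": [0,0,3],"angular": [0,0,0]}]}}

```text
time_s: 15.45
tcp_pos: [0.4382, -0.3459, 0.0604]
ee_rot: [[-0.999, -0.036, 0.004], [-0.036, 0.999, -0.003], [-0.004, -0.003, -1.0]]
wrist_force: [-3.0, 2.0, 14.7]
gripper_width: 0.009
gripper_force: 7.2
```

Firm contact at tip height 35.4 mm, so the mould is closed. Next is the small flask.

{"op": "move_arm", "data": {"series": [{"grip": 0.5,"xyz": [0,0,-50],"angular": [0,0,0]},{"grip": 1,"xyz": [0,0,-100],"angular": [0,0,0]},{"grip": 1,"xyz": [-5,49,-110],"angular": [0,0,0]},{"grip": 1,"xyz": [-10,98,-110],"angular": [0,0,0]},{"grip": 1,"xyz": [-18,147,-110],"angular": [0,0,0]},{"grip": 1,"xyz": [-22,190,-110],"angular": [0,0,0]},{"grip": 1,"xyz": [-22,208,-110],"angular": [0,0,0]},{"grip": 1,"xyz": [-22,208,-110],"angular": [0,0,0]},{"grip": 1,"xyz": [-22,208,-110],"angular": [0,0,0]},{"grip": 1,"xyz": [-22,208,-110],"angular": [0,0,0]}]}}

```text
time_s: 16.45
tcp_pos: [0.4515, -0.1369, 0.1671]
ee_rot: [[-0.999, -0.034, 0.001], [-0.034, 0.999, -0.0], [-0.001, -0.0, -1.0]]
wrist_force: [0.2, 0.1, 0.8]
gripper_width: 0.837
gripper_force: 0.0
```

```bash
cat >> h.py <<'E'
def wcirc(c,s,box,z,f):
    "ellipse of a mask's outer contour in the wrist view -> world points on plane z, minEnclosingCircle"
    hsv=cv2.cvtColor(np.ascontiguousarray(c['img']),cv2.COLOR_RGB2HSV).astype(int);k=np.zeros((400,640),np.uint8);x0,y0,x1,y1=box
    k[y0:y1,x0:x1]=f(hsv)[y0:y1,x0:x1]*255;k=cv2.morphologyEx(k,cv2.MORPH_CLOSE,np.ones((3,3)))
    b=max(blobs(k,50),key=cv2.contourArea)
    w=np.array([wplane(c,s,*p[0],z)[:2] for p in b],np.float32)*1000
    print('px',cv2.boundingRect(b),'world bb',w.min(0),w.max(0),'circle',[np.round(q,1) for q in cv2.minEnclosingCircle(w)])
E
python3 - <<'E'
from h import *
import pickle
s=r.sense();c=r.capture('wrist');pickle.dump((c,s),open('w7.pkl','wb'));save(c,'w7')
go([.452,-.1355,.04],182)
print(wproj(c,s,[.452,-.1355,.05]))
E
```

```text
t 16.5 tcp [ 0.4514 -0.1371  0.167 ] joints [  3.  12. -27.   0. -51. -91.] 
 GO xyz [-0.5, 1.6, 127.0] ang [-0.0001, 0.001, -0.0017]
[322.40675103 202.9039788 ]
```

View pics/w7.png

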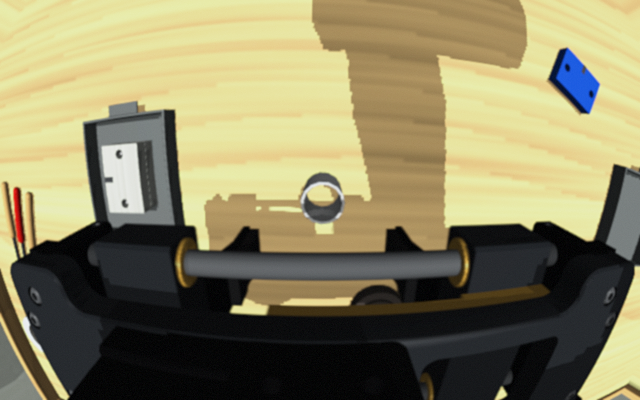

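The small flask's rim ring is centred at (322,201), within 2 px of the projected estimate. Descend.

{"op": "move_arm", "data": {"series": [{"grip": 1,"xyz": [0,1,40],"angular": [0,0,0]},{"grip": 1,"xyz": [0,1,80],"angular": [0,0,0]},{"grip": 1,"xyz": [0,1,115],"angular": [0,0,0]},{"grip": 1,"xyz": [0,1,127],"angular": [0,0,0]},{"grip": 1,"xyz": [0,1,127],"angular": [0,0,0]},{"grip": 0.3,"xyz": [0,1,127],"angular": [0,0,0]},{"grip": 0.3,"xyz": [0,1,127],"angular": [0,0,0]},{"grip": 0.3,"xyz": [0,1,127],"angular": [0,0,0]},{"grip": 0.3,"xyz": [0,1,127],"angular": [0,0,0]},{"grip": 0.3,"xyz": [0,1,127],"angular": [0,0,0]}]}}

```text
time_s: 17.5
tcp_pos: [0.4518, -0.1351, 0.0406]
ee_rot: [[-0.999, -0.035, 0.002], [-0.035, 0.999, 0.0], [-0.002, -0.0, -1.0]]
wrist_force: [0.5, 1.0, -0.6]
gripper_width: 0.627
gripper_force: 0.0
```

{"op": "move_arm", "data": {"series": [{"grip": 0.3,"xyz": [0,0,0],"angular": [0,0,0]},{"grip": 0.3,"xyz": [0,0,0],"angular": [0,0,0]}]}}

```text
time_s: 17.7
tcp_pos: [0.4516, -0.1352, 0.0402]
ee_rot: [[-0.999, -0.035, 0.001], [-0.035, 0.999, -0.0], [-0.001, -0.0, -1.0]]
wrist_force: [0.1, -0.3, 0.7]
gripper_width: 0.449
gripper_force: 2.5
```

```bash
python3 -c "
from h import *
go([.5455,-.342,.13],182)"
```

```text
t 17.7 tcp [ 0.4516 -0.1352  0.0402] joints [  3.  23. -35.   0. -32. -91.] 
 GO xyz [-86.7, -210.0, -89.7] ang [-0.0002, 0.0013, 0.0002]
```

{"op": "move_arm", "data": {"series": [{"grip": 0.3,"xyz": [0,0,0],"angular": [0,0,0]},{"grip": 0.3,"xyz": [0,0,0],"angular": [0,0,0]},{"grip": 0.3,"xyz": [0,0,-45],"angular": [0,0,0]},{"grip": 0.3,"xyz": [0,0,-90],"angular": [0,0,0]},{"grip": 0.3,"xyz": [-18,-44,-90],"angular": [0,0,0]},{"grip": 0.3,"xyz": [-36,-88,-90],"angular": [0,0,0]},{"grip": 0.3,"xyz": [-54,-132,-90],"angular": [0,0,0]},{"grip": 0.3,"xyz": [-72,-176,-90],"angular": [0,0,0]},{"grip": 0.3,"xyz": [-84,-202,-90],"angular": [0,0,0]},{"grip": 0.3,"xyz": [-88,-210,-90],"angular": [0,0,0]}]}}

```text
time_s: 18.7
tcp_pos: [0.547, -0.3445, 0.1286]
ee_rot: [[-0.999, -0.032, 0.0], [-0.032, 0.999, 0.0], [-0.0, 0.0, -1.0]]
wrist_force: [0.2, 0.9, -0.9]
gripper_width: 0.44
gripper_force: 30.0
```

```bash
python3 - <<'E'
from h import *
import pickle
go([.547,-.342,.044],182)
c=r.capture('top');pickle.dump(c,open('t2.pkl','wb'));T=pickle.load(open('top.pkl','rb'))
print(wproj(pickle.load(open('w7.pkl','rb'))[0],r.sense(),[.5485,-.342,.003]))
c=r.capture('wrist');save(c,'w8')
E
```

```text
t 18.7 tcp [ 0.547  -0.3445  0.1286] joints [-18.  30.  -5.  -0. -55. -70.] 
 GO xyz [-0.0, 2.5, 84.6] ang [0.0002, 0.0002, -0.003]
[323.15911407 201.55281508]
```

View pics/w8.png

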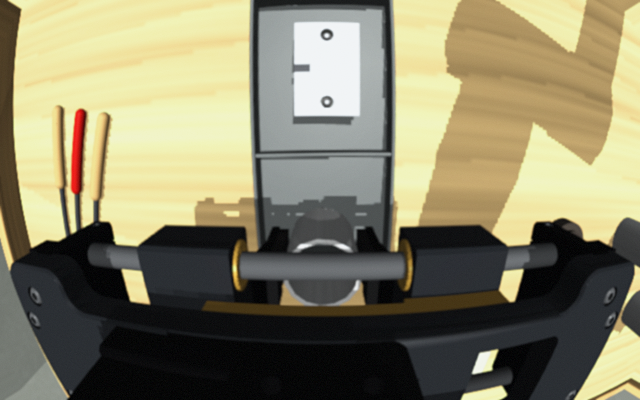

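The divider rim is at row 154, and the flask hangs at about (322,250) in front of it over the smaller compartment.

```bash
python3 - <<'E'
from h import *
import pickle
c=pickle.load(open('w7.pkl','rb'))[0];s=r.sense()
print([wplane(c,s,*p,.026).round(4) for p in [(255,155),(391,153)]])
go([.547,-.342,.0435],182)
E
```

```text
[array([ 0.5052, -0.3957,  0.026 ]), array([ 0.5   , -0.2884,  0.026 ])]
t 18.8 tcp [ 0.5462 -0.3426  0.1287] joints [-18.  30.  -5.  -0. -55. -70.] 
 GO xyz [-0.8, 0.4, 85.2] ang [0.0011, -0.0007, -0.002]
```

{"op": "move_arm", "data": {"series": [{"grip": 0.3,"xyz": [0,0,30],"angular": [0,0,0]},{"grip": 0.3,"xyz": [0,0,60],"angular": [0,0,0]},{"grip": 0.3,"xyz": [0,0,76],"angular": [0,0,0]},{"grip": 0.3,"xyz": [0,0,81],"angular": [0,0,0]},{"grip": 0.3,"xyz": [0,0,84],"angular": [0,0,0]},{"grip": 0.3,"xyz": [0,0,84],"angular": [0,0,0]},{"grip": 0.3,"xyz": [0,0,84],"angular": [0,0,0]}]}}

```text
time_s: 19.5
tcp_pos: [0.5474, -0.3419, 0.0474]
ee_rot: [[-0.999, -0.035, 0.003], [-0.035, 0.999, -0.001], [-0.003, -0.001, -1.0]]
wrist_force: [0.2, 0.3, -1.4]
gripper_width: 0.435
gripper_force: 30.0
```

{"op": "move_arm", "data": {"series": [{"grip": 0.3,"xyz": [0,0,2],"angular": [0,-0.002,0]},{"grip": 0.3,"xyz": [0,0,3.5],"angular": [0,-0.002,0]},{"grip": 0.3,"xyz": [0,0,3.5],"angular": [0,-0.002,0]},{"grip": 0.3,"xyz": [0,0,3.5],"angular": [0,-0.002,0]}]}}

```text
time_s: 19.9
tcp_pos: [0.5471, -0.3421, 0.0433]
ee_rot: [[-0.999, -0.035, 0.004], [-0.035, 0.999, -0.0], [-0.004, -0.0, -1.0]]
wrist_force: [-0.3, 1.5, 2.1]
gripper_width: 0.434
gripper_force: 30.0
```

{"op": "move_arm", "data": {"series": [{"grip": 0.7,"xyz": [0,0,0],"angular": [0,0,0]},{"grip": 0.7,"xyz": [0,0,0],"angular": [0,0,0]},{"grip": 0.7,"xyz": [0,0,0],"angular": [0,0,0]},{"grip": 0.7,"xyz": [0,0,0],"angular": [0,0,0]},{"grip": 0.7,"xyz": [0,0,-30],"angular": [0,0,0]},{"grip": 0.7,"xyz": [0,0,-75],"angular": [0,0,0]},{"grip": 1,"xyz": [0,0,-115],"angular": [0,0,0]},{"grip": 1,"xyz": [0,0,-115],"angular": [0,0,0]},{"grip": 1,"xyz": [0,0,-115],"angular": [0,0,0]}]}}

```text
time_s: 20.8
tcp_pos: [0.5467, -0.342, 0.1588]
ee_rot: [[-0.999, -0.034, 0.006], [-0.034, 0.999, -0.0], [-0.006, -0.001, -1.0]]
wrist_force: [0.8, -0.1, -1.2]
gripper_width: 0.891
gripper_force: 0.0
```

```bash
python3 -c "
from h import *
import pickle
s=r.sense();c=r.capture('wrist');pickle.dump((c,s),open('w9.pkl','wb'));save(c,'w9')
print(wproj(c,s,[.547,-.342,.053]))
go([.5865,-.07,.16],182)"
```

```text
[320.79309455 205.67721026]
t 20.85 tcp [ 0.5459 -0.3417  0.1572] joints [-18.  28.  -4.  -0. -58. -70.] 
 GO xyz [-49.9, 270.1, -2.5] ang [0.0008, 0.0026, -0.0005]
```

View pics/w9.png

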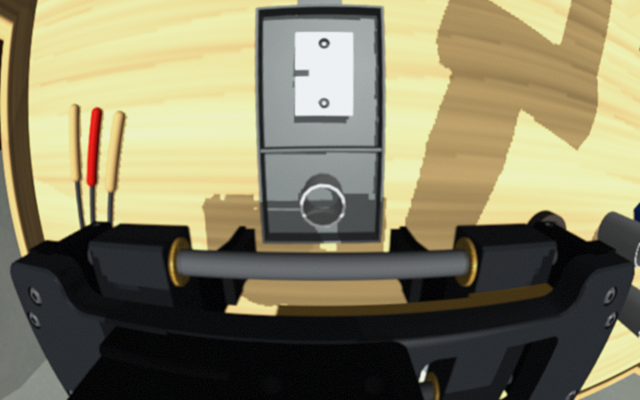

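The small flask stands at (322,206) in the smaller compartment, and the mould is closed behind it. Next is the sprue base.

{"op": "move_arm", "data": {"series": [{"grip": 1,"xyz": [-9,48,0],"angular": [0,0,0]},{"grip": 1,"xyz": [-18,97,0],"angular": [0,0,0]},{"grip": 1,"xyz": [-27,145,0],"angular": [0,0.002,0]},{"grip": 1,"xyz": [-36,193,0],"angular": [0,0.003,0]},{"grip": 1,"xyz": [-44,240,0],"angular": [0,0.003,0]},{"grip": 1,"xyz": [-50,265,0],"angular": [0,0.003,0]},{"grip": 1,"xyz": [-50,270,0],"angular": [0,0.003,0]},{"grip": 1,"xyz": [-50,270,0],"angular": [0,0.003,0]},{"grip": 1,"xyz": [-50,270,0],"angular": [0,0.003,0]},{"grip": 1,"xyz": [-50,270,0],"angular": [0,0.003,0]}]}}

```text
time_s: 21.85
tcp_pos: [0.5865, -0.0718, 0.1572]
ee_rot: [[-0.999, -0.033, -0.001], [-0.033, 0.999, -0.0], [0.001, -0.0, -1.0]]
wrist_force: [-0.6, -0.3, 0.5]
gripper_width: 1.0
gripper_force: 0.0
```

```bash
python3 - <<'E'
from h import *
import pickle
s=r.sense();c=r.capture('wrist');pickle.dump((c,s),open('w10.pkl','wb'))
for v in (50,75): wcirc(c,s,(250,120,395,246),.018,lambda h:(h[...,2]<v))
for v in (60,80): wcirc(c,s,(250,120,395,246),.018,lambda h:(h[...,1]<v)&(h[...,2]<130))
print(wproj(c,s,[.5865,-.07,.018]))
go([.5865,-.07,.0285],182)
E
```

```text
px (295, 197, 62, 32) world bb [586.1934  -95.55447] [617.86786  -38.866676] circle [array([592.9, -67.3]), np.float64(28.8)]
px (293, 177, 65, 53) world bb [568.2985  -97.43428] [618.8476   -37.928387] circle [array([591. , -67.9]), np.float64(30.0)]
px (293, 167, 64, 64) world bb [559.0433  -97.50871] [619.69855  -38.745777] circle [array([589.5, -67.4]), np.float64(30.7)]
px (293, 167, 65, 65) world bb [559.01135 -97.53946] [620.6838  -37.98918] circle [array([589.8, -67.9]), np.float64(31.1)]
[322.77484914 196.26522586]
t 21.9 tcp [ 0.5866 -0.0718  0.1574] joints [  9.  23. -12.   0. -55. -97.] 
 GO xyz [-0.1, 1.8, 128.9] ang [-0.0002, -0.0008, -0.0021]
```

{"op": "move_arm", "data": {"series": [{"grip": 1,"xyz": [-2.8,3,40],"angular": [0,0,0]},{"grip": 1,"xyz": [-2.8,3,80],"angular": [0,0,0]},{"grip": 1,"xyz": [-2.8,3,105],"angular": [0,0,0]},{"grip": 1,"xyz": [-2.8,3,118],"angular": [0,0,0]},{"grip": 1,"xyz": [-2.8,3,125],"angular": [0,0,0]},{"grip": 1,"xyz": [-2.8,3,125],"angular": [0,0,0]},{"grip": 1,"xyz": [-2.8,3,125],"angular": [0,0,0]}]}}

```text
time_s: 22.6
tcp_pos: [0.5907, -0.0675, 0.034]
ee_rot: [[-0.999, -0.035, 0.003], [-0.035, 0.999, 0.0], [-0.003, -0.0, -1.0]]
wrist_force: [0.7, -0.1, 0.7]
gripper_width: 1.0
gripper_force: 0.0
```

```bash
python3 - <<'E'
from h import *
go([.5893,-.0685,.0285],182)
E
```

```text
t 22.6 tcp [ 0.5907 -0.0675  0.034 ] joints [  9.  32. -18.   0. -40. -97.] 
 GO xyz [1.5, -1.0, 5.5] ang [-0.0, 0.0026, -0.0001]
```

{"op": "move_arm", "data": {"series": [{"grip": 1,"xyz": [1,-0.7,3],"angular": [0,0.002,0]},{"grip": 1,"xyz": [1,-0.7,5],"angular": [0,0.002,0]},{"grip": 0.5,"xyz": [1,-0.7,5],"angular": [0,0.002,0]},{"grip": 0.5,"xyz": [1,-0.7,5],"angular": [0,0.002,0]},{"grip": 0.5,"xyz": [1,-0.7,5],"angular": [0,0.002,0]},{"grip": 0.5,"xyz": [1,-0.7,5],"angular": [0,0.002,0]},{"grip": 0.5,"xyz": [1,-0.7,5],"angular": [0,0.002,0]},{"grip": 0.5,"xyz": [1,-0.7,5],"angular": [0,0.002,0]}]}}

```text
time_s: 23.4
tcp_pos: [0.5888, -0.0681, 0.0279]
ee_rot: [[-0.999, -0.035, -0.002], [-0.035, 0.999, -0.0], [0.002, -0.0, -1.0]]
wrist_force: [-0.3, -0.2, 1.0]
gripper_width: 0.707
gripper_force: 30.0
```

```bash
python3 - <<'E'
from h import *
go([.473,.338,.135],175)
E
```

```text
t 23.4 tcp [ 0.5888 -0.0681  0.0279] joints [  9.  33. -18.  -0. -39. -97.] 
 GO xyz [101.7, 409.8, -107.0] ang [-0.0002, -0.0018, 0.1222]
```

{"op": "move_arm", "data": {"series": [{"grip": 0.5,"xyz": [0,0,-50],"angular": [0,0,0]},{"grip": 0.5,"xyz": [0,0,-95],"angular": [0,0,0]},{"grip": 0.5,"xyz": [20,25,-115],"angular": [0,0,0.02]},{"grip": 0.5,"xyz": [40,65,-115],"angular": [0,0,0.04]},{"grip": 0.5,"xyz": [55,110,-115],"angular": [0,0,0.06]},{"grip": 0.5,"xyz": [65,157,-115],"angular": [0,0,0.08]},{"grip": 0.5,"xyz": [75,205,-115],"angular": [0,0,0.1]},{"grip": 0.5,"xyz": [82,254,-115],"angular": [0,0,0.11]},{"grip": 0.5,"xyz": [90,303,-115],"angular": [0,0,0.12]},{"grip": 0.5,"xyz": [96,345,-115],"angular": [0,0,0.122]}]}}

```text
time_s: 24.4
tcp_pos: [0.4799, 0.2756, 0.1429]
ee_rot: [[-0.996, 0.086, -0.002], [0.086, 0.996, 0.0], [0.002, -0.0, -1.0]]
wrist_force: [0.8, -0.1, -0.7]
gripper_width: 0.704
gripper_force: 30.0
```

```bash
python3 - <<'E'
from h import *
go([.473,.338,.135],175)
E
```

```text
t 24.4 tcp [0.4799 0.2756 0.1429] joints [  47.   21.  -18.   -0.  -51. -141.] 
 GO xyz [12.2, 61.5, 7.9] ang [-0.0002, -0.0021, 0.0009]
```

{"op": "move_arm", "data": {"series": [{"grip": 0.5,"xyz": [6,35,0],"angular": [0,0,0]},{"grip": 0.5,"xyz": [12,55,0],"angular": [0,0,0]},{"grip": 0.5,"xyz": [12,61,0],"angular": [0,0,0]},{"grip": 0.5,"xyz": [12,61,0],"angular": [0,0,0]},{"grip": 0.5,"xyz": [12,61,0],"angular": [0,0,0]},{"grip": 0.5,"xyz": [12,61,0],"angular": [0,0,0]}]}}

```text
time_s: 25.0
tcp_pos: [0.4745, 0.3338, 0.1429]
ee_rot: [[-0.996, 0.089, -0.002], [0.089, 0.996, -0.001], [0.002, -0.001, -1.0]]
wrist_force: [0.0, 0.2, -0.8]
gripper_width: 0.705
gripper_force: 30.0
```

```bash
python3 - <<'E'
from h import *
import pickle
s=r.sense();c=r.capture('wrist');pickle.dump((c,s),open('w11.pkl','wb'))
# tray outer outline in the wrist view, upper part
hsv=cv2.cvtColor(np.ascontiguousarray(c['img']),cv2.COLOR_RGB2HSV)
k=((hsv[...,1]<60)&(hsv[...,2]<190)).astype(np.uint8)*255
for v in (120,140,160,180,200,215):
    q=np.where(k[v,150:500])[0]+150
    # longest run
    runs=np.split(q,np.where(np.diff(q)>2)[0]+1);u=max(runs,key=len)
    a,b=wplane(c,s,u[0],v,.026),wplane(c,s,u[-1],v,.026);print(v,u[0],u[-1],a[:2].round(3),b[:2].round(3),np.linalg.norm(a-b).round(3))
for u in (250,280,360,390):
    q=np.where(k[40:210,u])[0]+40
    if len(q): runs=np.split(q,np.where(np.diff(q)>2)[0]+1);w=max(runs,key=len);print('col',u,w[0],w[-1],wplane(c,s,u,w[0],.026).round(3))
go([.473,.338,.0315],175)
E
```

```text
120 247 417 [0.398 0.279] [0.41 0.42] 0.142
140 247 418 [0.415 0.277] [0.427 0.42 ] 0.144
160 247 417 [0.432 0.275] [0.444 0.419] 0.144
180 248 416 [0.449 0.274] [0.461 0.417] 0.144
200 323 414 [0.472 0.336] [0.479 0.415] 0.08
215 250 412 [0.48  0.271] [0.493 0.413] 0.143
col 250 117 209 [0.396 0.282 0.026]
col 280 116 209 [0.398 0.307 0.026]
col 360 117 209 [0.405 0.372 0.026]
col 390 119 209 [0.408 0.397 0.026]
t 25.05 tcp [0.4746 0.3339 0.143 ] joints [  51.   23.  -14.   -0.  -53. -146.] 
 GO xyz [1.7, 4.0, 111.5] ang [-0.0006, -0.0022, -0.0016]
```

{"op": "move_arm", "data": {"series": [{"grip": 0.5,"xyz": [-0.6,8,20],"angular": [0,-0.002,0]},{"grip": 0.5,"xyz": [-0.6,8,50],"angular": [0,-0.002,0]},{"grip": 0.5,"xyz": [-0.6,8,80],"angular": [0,-0.002,0]},{"grip": 0.5,"xyz": [-0.6,8,98],"angular": [0,-0.002,0]},{"grip": 0.5,"xyz": [-0.6,8,106],"angular": [0,-0.002,0]},{"grip": 0.5,"xyz": [-0.6,8,106],"angular": [0,-0.002,0]},{"grip": 0.5,"xyz": [-0.6,8,106],"angular": [0,-0.002,0]}]}}

```text
time_s: 25.75
tcp_pos: [0.4762, 0.3434, 0.0379]
ee_rot: [[-0.996, 0.087, 0.001], [0.087, 0.996, 0.001], [-0.001, 0.001, -1.0]]
wrist_force: [0.0, -0.5, -0.8]
gripper_width: 0.703
gripper_force: 30.0
```

```bash
python3 - <<'E'
from h import *
go([.476,.3425,.031],175)
E
```

```text
t 25.75 tcp [0.4762 0.3434 0.0379] joints [  52.   31.  -19.    0.  -40. -147.] 
 GO xyz [0.1, -0.9, 6.9] ang [0.001, 0.0013, -0.0001]
```

{"op": "move_arm", "data": {"series": [{"grip": 0.5,"xyz": [0,-0.5,3],"angular": [0.001,0.001,0]},{"grip": 0.5,"xyz": [0,-0.5,6],"angular": [0.001,0.001,0]},{"grip": 0.5,"xyz": [0,-0.5,6.3],"angular": [0.001,0.001,0]},{"grip": 0.5,"xyz": [0,-0.5,6.5],"angular": [0.001,0.001,0]},{"grip": 0.5,"xyz": [0,-0.5,6.5],"angular": [0.001,0.001,0]}]}}

```text
time_s: 26.25
tcp_pos: [0.4754, 0.3427, 0.0309]
ee_rot: [[-0.996, 0.087, -0.001], [0.087, 0.996, -0.001], [0.001, -0.001, -1.0]]
wrist_force: [-0.8, -0.9, 1.5]
gripper_width: 0.706
gripper_force: 30.0
```

{"op": "move_arm", "data": {"series": [{"grip": 0.88,"xyz": [0,0,0],"angular": [0,0,0]},{"grip": 0.88,"xyz": [0,0,0],"angular": [0,0,0]},{"grip": 0.88,"xyz": [0,0,0],"angular": [0,0,0]},{"grip": 0.88,"xyz": [0,0,-5],"angular": [0,0,0]},{"grip": 0.88,"xyz": [0,0,-40],"angular": [0,0,0]},{"grip": 0.88,"xyz": [0,0,-85],"angular": [0,0,0]},{"grip": 1,"xyz": [0,0,-130],"angular": [0,0,0]},{"grip": 1,"xyz": [0,0,-130],"angular": [0,0,0]},{"grip": 1,"xyz": [0,0,-130],"angular": [0,0,0]},{"grip": 1,"xyz": [0,0,-130],"angular": [0,0,0]}]}}

```text
time_s: 27.25
tcp_pos: [0.4748, 0.3422, 0.1595]
ee_rot: [[-0.996, 0.087, -0.003], [0.087, 0.996, -0.002], [0.003, -0.003, -1.0]]
wrist_force: [0.2, 0.1, -0.5]
gripper_width: 0.996
gripper_force: 0.0
```

```bash
python3 - <<'E'
from h import *
import pickle
s=r.sense();c=r.capture('wrist');pickle.dump((c,s),open('w12.pkl','wb'))
print(wproj(c,s,[.4757,.3427,.021]))
g=cv2.cvtColor(np.ascontiguousarray(c['img']),cv2.COLOR_RGB2GRAY);print(g[190:205:5,270:380:6])
for v in (40,55,70): wcirc(c,s,(268,130,378,246),.021,lambda h:(h[...,2]<v))
go([.5896,.0785,.20],175)
E
```

```text
[321.98797077 197.62350887]
[[153 151 153 155  63  50  39  40  41  42  40  38  38  51  56  87  88  86
   87]
 [150 153 153 135  51  40  41  39  40  43  39  39  37  48  51  84  86  87
   85]
 [151 154 151  90  54  37  38  39  54  54  51  37  40  49  51  87  86  86
   83]]
px (300, 190, 47, 34) world bb [470.18152 321.9687 ] [500.43137 364.536  ] circle [array([479.4, 343.5]), np.float64(21.5)]
px (292, 174, 63, 56) world bb [453.5055  314.43805] [506.76215 372.29803] circle [array([478.3, 343.4]), np.float64(29.0)]
px (290, 163, 67, 68) world bb [443.5729 312.7935] [507.93744 374.2049 ] circle [array([475.8, 344.1]), np.float64(32.3)]
t 27.3 tcp [0.4748 0.3421 0.159 ] joints [  52.   23.  -12.   -0.  -55. -147.] 
 GO xyz [-137.2, -252.7, -40.5] ang [-0.0036, -0.0029, -0.0002]
```

The base sits at (476,343) mm and the tray centre is at (476,342). Next is the large flask.

{"op": "move_arm", "data": {"series": [{"grip": 1,"xyz": [-22,-40,-20],"angular": [-0.003,-0.003,0]},{"grip": 1,"xyz": [-44,-80,-40],"angular": [-0.003,-0.003,0]},{"grip": 1,"xyz": [-66,-122,-40],"angular": [-0.003,-0.003,0]},{"grip": 1,"xyz": [-88,-164,-40],"angular": [-0.003,-0.003,0]},{"grip": 1,"xyz": [-110,-205,-40],"angular": [-0.003,-0.003,0]},{"grip": 1,"xyz": [-128,-238,-40],"angular": [-0.003,-0.003,0]},{"grip": 1,"xyz": [-137,-252,-40],"angular": [-0.003,-0.003,0]},{"grip": 1,"xyz": [-137,-252,-40],"angular": [-0.003,-0.003,0]},{"grip": 1,"xyz": [-137,-252,-40],"angular": [-0.003,-0.003,0]},{"grip": 1,"xyz": [-137,-252,-40],"angular": [-0.003,-0.003,0]}]}}

```text
time_s: 28.3
tcp_pos: [0.5896, 0.0809, 0.2001]
ee_rot: [[-0.996, 0.086, 0.001], [0.086, 0.996, 0.001], [-0.001, 0.001, -1.0]]
wrist_force: [-0.4, 0.7, 0.1]
gripper_width: 0.997
gripper_force: 0.0
```

```bash
python3 - <<'E'
from h import *
import pickle
s=r.sense();c=r.capture('wrist');pickle.dump((c,s),open('w13.pkl','wb'))
print(wproj(c,s,[.5896,.078,.08]))
# bright rim ellipse
for v in (140,165,190): wcirc(c,s,(265,140,380,248),.08,lambda h:(h[...,1]<40)&(h[...,2]>v))
for v in (60,): wcirc(c,s,(265,130,380,248),.08,lambda h:(h[...,1]<v))
g=cv2.cvtColor(np.ascontiguousarray(c['img']),cv2.COLOR_RGB2GRAY);print(g[200,270:380:3],g[140:248:3,322])
go([.5896,.078,.065],175)
E
```

```text
[317.25872168 201.76150595]
px (289, 166, 65, 42) world bb [558.30597  54.17402] [596.8101  109.41409] circle [array([585.8,  81.8]), np.float64(28.0)]
px (289, 166, 65, 41) world bb [558.3793   54.17402] [594.1832  109.41409] circle [array([586. ,  81.8]), np.float64(28.0)]
px (289, 166, 65, 40) world bb [558.67035  54.20815] [593.28546 109.30632] circle [array([584.8,  81.7]), np.float64(27.6)]
px (289, 156, 66, 72) world bb [550.0893    53.909973] [613.35376 110.11435] circle [array([581.8,  82.2]), np.float64(31.7)]
[214 214 195 194 206 215 214 220  76  68  72  78  79  90 141 196 208 212
 193 190 158  94  70  62  59  57  51 204 143 123 124 125 124 123 124 126
 127] [148 150 145 144 157 119  82  80  84 215 136 157 221 220 213 210 213 212
 213 212 205  76  62  64  74  62  62  63  67 137 140 137 135 134 140 142]
t 28.35 tcp [0.5897 0.0811 0.2003] joints [  23.   21.   -8.   -0.  -61. -118.] 
 GO xyz [0.0, -3.3, 135.3] ang [0.0016, 0.0015, 0.0018]
```

{"op": "move_arm", "data": {"series": [{"grip": 1,"xyz": [3,0,30],"angular": [0.001,0.001,0]},{"grip": 1,"xyz": [3,0,70],"angular": [0.001,0.001,0]},{"grip": 1,"xyz": [3,0,105],"angular": [0.001,0.001,0]},{"grip": 1,"xyz": [3,0,128],"angular": [0.001,0.001,0]},{"grip": 1,"xyz": [3,0,135],"angular": [0.001,0.001,0]},{"grip": 0.4,"xyz": [3,0,135],"angular": [0.001,0.001,0]},{"grip": 0.4,"xyz": [3,0,135],"angular": [0.001,0.001,0]},{"grip": 0.4,"xyz": [3,0,135],"angular": [0.001,0.001,0]},{"grip": 0.4,"xyz": [3,0,135],"angular": [0.001,0.001,0]},{"grip": 0.4,"xyz": [3,0,135],"angular": [0.001,0.001,0]}]}}

```text
time_s: 29.35
tcp_pos: [0.5879, 0.0805, 0.0667]
ee_rot: [[-0.996, 0.087, 0.003], [0.087, 0.996, 0.001], [-0.003, 0.002, -1.0]]
wrist_force: [-0.4, 1.3, 3.7]
gripper_width: 0.646
gripper_force: 30.0
```

{"op": "move_arm", "data": {"series": [{"grip": 0.4,"xyz": [0,0,0],"angular": [0,0,0]},{"grip": 0.4,"xyz": [0,0,0],"angular": [0,0,0]},{"grip": 0.4,"xyz": [0,0,0],"angular": [0,0,0]}]}}

```text
time_s: 29.65
tcp_pos: [0.5879, 0.0805, 0.0666]
ee_rot: [[-0.996, 0.087, 0.003], [0.087, 0.996, 0.001], [-0.003, 0.001, -1.0]]
wrist_force: [-1.6, 0.5, 5.4]
gripper_width: 0.643
gripper_force: 30.0
```

```bash
python3 - <<'E'
from h import *
print(r.sense()['gripper_force'],np.array(r.sense()['ee_rot']).round(4).tolist());go([.476,.343,.145],175)
E
```

```text
29.998604629654437 [[-0.9962, 0.0868, 0.0026], [0.0868, 0.9962, 0.001], [-0.0025, 0.0012, -1.0]]
t 29.65 tcp [0.5879 0.0805 0.0666] joints [  23.   30.  -17.    0.  -44. -118.] 
 GO xyz [134.1, 251.8, -78.4] ang [0.0012, 0.0025, 0.0003]
```

{"op": "move_arm", "data": {"series": [{"grip": 0.4,"xyz": [0,0,-45],"angular": [0,0,0]},{"grip": 0.4,"xyz": [0,0,-84],"angular": [0,0,0]},{"grip": 0.4,"xyz": [20,38,-84],"angular": [0,0,0]},{"grip": 0.4,"xyz": [42,79,-84],"angular": [0,0,0]},{"grip": 0.4,"xyz": [64,121,-84],"angular": [0,0,0]},{"grip": 0.4,"xyz": [86,163,-84],"angular": [0,0,0]},{"grip": 0.4,"xyz": [108,204,-84],"angular": [0,0,0]},{"grip": 0.4,"xyz": [124,236,-84],"angular": [0,0,0]},{"grip": 0.4,"xyz": [132,251,-84],"angular": [0,0.002,0]},{"grip": 0.4,"xyz": [132,251.5,-84],"angular": [0,0.002,0]}]}}

```text
time_s: 30.65
tcp_pos: [0.4765, 0.3438, 0.1486]
ee_rot: [[-0.996, 0.084, -0.002], [0.084, 0.996, -0.0], [0.002, -0.0, -1.0]]
wrist_force: [-0.4, -1.4, -2.8]
gripper_width: 0.646
gripper_force: 30.0
```

{"op": "move_arm", "data": {"series": [{"grip": 0.4,"xyz": [0,0,10],"angular": [0,0,0]},{"grip": 0.4,"xyz": [0,0,20],"angular": [0,0,0]},{"grip": 0.4,"xyz": [0,0,20],"angular": [0,0,0]},{"grip": 0.4,"xyz": [0,0,20],"angular": [0,0,0]},{"grip": 0.4,"xyz": [0,0,20],"angular": [0,0,0]}]}}

```text
time_s: 31.15
tcp_pos: [0.4782, 0.3419, 0.1298]
ee_rot: [[-0.996, 0.088, -0.001], [0.088, 0.996, 0.001], [0.001, 0.001, -1.0]]
wrist_force: [0.1, 0.1, -2.4]
gripper_width: 0.647
gripper_force: 30.0
```

```bash
python3 - <<'E'
from h import *
go([.4776,.3429,.0876],175)
E
```

```text
t 31.15 tcp [0.4782 0.3419 0.1298] joints [  51.   25.  -14.   -0.  -51. -146.] 
 GO xyz [0.6, 0.9, 42.2] ang [0.0009, -0.0007, -0.0008]
```

{"op": "move_arm", "data": {"series": [{"grip": 0.4,"xyz": [0.5,0.8,10],"angular": [0,0,0]},{"grip": 0.4,"xyz": [0.5,0.8,20],"angular": [0,0,0]},{"grip": 0.4,"xyz": [0.5,0.8,28],"angular": [0,0,0]},{"grip": 0.4,"xyz": [0.5,0.8,32],"angular": [0,0,0]},{"grip": 0.4,"xyz": [0.5,0.8,32],"angular": [0,0,0]},{"grip": 0.4,"xyz": [0.5,0.8,32],"angular": [0,0,0]}]}}

```text
time_s: 31.75
tcp_pos: [0.4774, 0.3434, 0.0976]
ee_rot: [[-0.996, 0.087, -0.001], [0.087, 0.996, 0.001], [0.001, 0.001, -1.0]]
wrist_force: [-0.0, -0.1, -2.7]
gripper_width: 0.641
gripper_force: 30.0
```

```bash
python3 - <<'E'
from h import *
go([.4776,.3429,.0876],175)
E
```

```text
t 31.75 tcp [0.4774 0.3434 0.0976] joints [  51.   27.  -16.   -0.  -47. -146.] 
 GO xyz [-0.3, -0.4, 10.0] ang [0.0007, -0.0008, 0.0004]
```

{"op": "move_arm", "data": {"series": [{"grip": 0.4,"xyz": [-0.2,-0.3,3],"angular": [0,0,0]},{"grip": 0.4,"xyz": [-0.2,-0.3,5],"angular": [0,0,0]},{"grip": 0.4,"xyz": [-0.2,-0.3,7],"angular": [0,0,0]},{"grip": 0.4,"xyz": [-0.2,-0.3,9],"angular": [0,0,0]},{"grip": 0.4,"xyz": [-0.2,-0.3,9.5],"angular": [0,0,0]},{"grip": 0.4,"xyz": [-0.2,-0.3,9.5],"angular": [0,0,0]}]}}

```text
time_s: 32.35
tcp_pos: [0.4774, 0.3428, 0.088]
ee_rot: [[-0.996, 0.087, -0.001], [0.087, 0.996, 0.001], [0.001, 0.001, -1.0]]
wrist_force: [-0.4, 0.5, -2.7]
gripper_width: 0.647
gripper_force: 30.0
```

{"op": "move_arm", "data": {"series": [{"grip": 0.4,"xyz": [0,0,0.5],"angular": [0,0,0]},{"grip": 0.9,"xyz": [0,0,0.5],"angular": [0,0,0]},{"grip": 0.9,"xyz": [0,0,0.5],"angular": [0,0,0]},{"grip": 0.9,"xyz": [0,0,0.5],"angular": [0,0,0]},{"grip": 0.9,"xyz": [0,0,0.5],"angular": [0,0,0]},{"grip": 0.9,"xyz": [0,0,-20],"angular": [0,0,0]},{"grip": 0.9,"xyz": [0,0,-60],"angular": [0,0,0]},{"grip": 1,"xyz": [0,0,-105],"angular": [0,0,0]},{"grip": 1,"xyz": [0,0,-115],"angular": [0,0,0]},{"grip": 1,"xyz": [0,0,-115],"angular": [0,0,0]}]}}

```text
time_s: 33.35
tcp_pos: [0.4783, 0.3437, 0.2058]
ee_rot: [[-0.996, 0.087, 0.003], [0.087, 0.996, 0.005], [-0.002, 0.005, -1.0]]
wrist_force: [-0.3, 0.2, -0.6]
gripper_width: 0.988
gripper_force: 0.0
```

```bash
python3 - <<'E'
from h import *
import pickle
s=r.sense();c=r.capture('wrist');pickle.dump((c,s),open('w14.pkl','wb'))
print(wproj(c,s,[.476,.343,.101]))
for z in (.101,.106): wcirc(c,s,(260,130,385,248),z,lambda h:(h[...,1]<40)&(h[...,2]>165))
S=r.capture('scene');T=r.capture('top')
a=S['img'][130:250,100:520];b=c['img'][120:250,230:410]
a=cv2.resize(np.array(a),(798,228),interpolation=cv2.INTER_CUBIC);b=cv2.resize(np.array(b),(399,288));d=cv2.resize(np.array(T['img'])[140:290,150:358],(399,288))
v=np.vstack([a,np.hstack([b,d])]);cv2.imwrite('pics/fin.png',v[:,:,::-1])
E
```

```text
[319.02036651 203.67242405]Traceback (most recent call last):
  File "<stdin>", line 5, in <module>
  File "h.py", line 50, in wcirc
    b=max(blobs(k,50),key=cv2.contourArea)
ValueError: max() iterable argument is empty
```

```bash
python3 - <<'E'
from h import *
import pickle
s=r.sense();c=r.capture('wrist');pickle.dump((c,s),open('w14.pkl','wb'))
g=cv2.cvtColor(np.ascontiguousarray(c['img']),cv2.COLOR_RGB2GRAY);print(g[203,270:380:2],g[140:246:2,320])
S=r.capture('scene');T=r.capture('top')
a=S['img'][130:250,100:520];b=c['img'][120:250,230:410]
a=cv2.resize(np.array(a),(798,228),interpolation=cv2.INTER_CUBIC);b=cv2.resize(np.array(b),(399,288));d=cv2.resize(np.array(T['img'])[140:290,150:358],(399,288))
v=np.vstack([a,np.hstack([b,d])]);cv2.imwrite('pics/fin.png',v[:,:,::-1])
E
```

```text
[ 82  86  93  95  88  87  86  82  86 131 123  54  58  58  58  62  61  64
  60  46  36  33  31  30  34  34  35  33  34  32  33  36  42  59  67  65
  65  64  63  62  58  69 130 116  83  83  82  83  83  83  82  82  83  80
  80] [ 89  84  88  90  89  88  86  76  35  57  68  68  66  65  69  81 144  96
  39  37  37  45  53  50  51  54  54  53  51  36  31  33  33  33  61  70
  69  68  68  68  66  66  66  68  67  66  66 110 134  82  43  36  36]
```

View pics/fin.png

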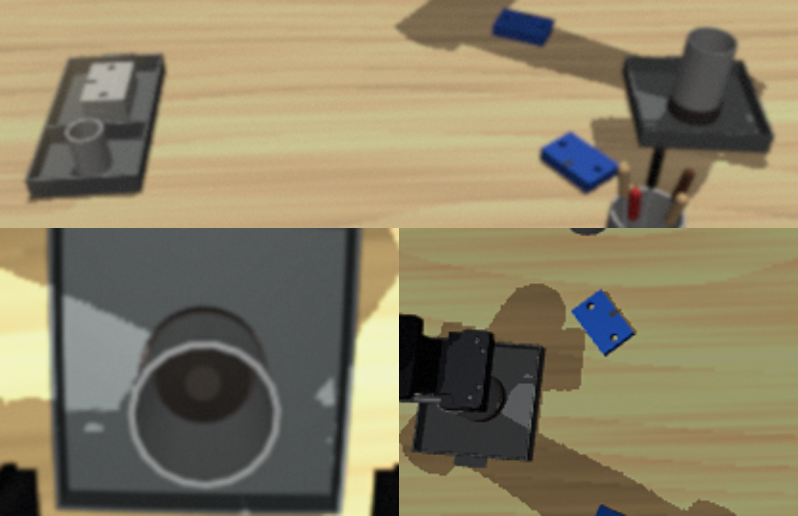

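The picture shows the large flask upright on the base with the cone visible inside it, the closed mould, and the small flask standing in its compartment. The rim runs over columns 288 to 357 and rows 172 to 237. I'll do one numeric check of the rim, then hand in.

```bash
python3 - <<'E'
from h import *
import pickle
c,s=pickle.load(open('w14.pkl','rb'))
a,b=wplane(c,s,287.5,203,.101),wplane(c,s,356.8,203,.101);p,q=wplane(c,s,320,171,.101),wplane(c,s,320,237,.101)
dia=np.linalg.norm(a-b);print('dia',dia.round(4),'x',((p+q)/2)[0].round(4),'y',((a+b)/2)[1].round(4),np.linalg.norm(p-q).round(4))
ok=abs(dia-.056)<.0015
print(r.finish_job() if ok else 'check')
E
```

```text
dia 0.056 x 0.4753 y 0.3445 0.0554
the job is handed in; nothing more can be done
None
```

I made up both kits and handed the job in at about 33 s of the 122 s allowed; the hand-in gave back no verdict, but my last checks showed every part in its place: mould closed, small flask standing, and large flask seated over the cone.

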